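# Tighten the break-room lamp's foot bolt with short spanner swings

## Task

The table lamp in the break room wobbles: put the red-handled ring spanner over the hex bolt in its foot and tighten the bolt clockwise, lifting the spanner off and setting it back for a new bite whenever the bracket stops the handle. Stop when the bolt is firmly tight and do not overtighten it; turn it only with the spanner, do not ram the spanner or the robot into the lamp's foot, and leave the snacks alone. Finish with the spanner laid flat on the bare tabletop, clear of the lamp.

Things in the scene. Friction and masses are not known exactly. Their poses are not given: they have to be found in the camera images.
- foot: White steel foot of a table lamp, screwed down. Origin: on the bolt axis at table level, z up. Base plate 8 mm thick, x -75..75, y -55..165 mm. A dark pedestal (52 mm wide, flat top at z 40 mm) carries the bolt. Two cheeks (outer faces x +-48.5, 10 mm thick, y -12..105, up to z 88 mm) form a U round it, open to -y. Lamp post at y 90 mm, 28 mm wide, 255 mm high, orange shade beyond.
- mouth (a point): Point in the open side of the U, 120 mm from the bolt axis along the foot's -y, at table level. The handle of the seated spanner can only point out this way: it swings about 62 deg to either side of the line from the bolt to this point before it meets a cheek, also when lifted by 24 mm.
- bolt: Brass hex bolt head, 34 mm across flats, 10 mm high with an 8 mm round conical nose on top (33 to 22 mm wide). Origin: centre of the head's underside, 40 mm above the table, on the axis; z up; x is square to a flat (so is every 60 deg from it); turns with the bolt, clockwise from above to tighten. Once released it stays where it is.
- bolt_top (a point): Top of the bolt's nose, 58 mm above the table. Turning drags steadily at 0.4 N m; 2.15 to 2.5 rad after the start the clamp is fully home and the torque climbs by 3 N m per rad (the head is springy and winds back when let go). Firmly tight: fully home and pulled once to 0.65..1.0 N m (5.5 to 8 N at 120 mm). From 1.1 N m on it is overtightened.
- clamp (a joint): Draw (m) of the black rubber clamp ring round the pedestal, driven by the bolt, 0.637 mm per rad: negative while there is a gap, 0 when fully home. It must end home within 0.04 mm. This is finer than its reading: feel the torque instead.
- washer (a joint): Squash (m) of the spring washer under the bolt head: 0.2 mm per N m of tightening torque, 0 when let go. Firmly tight is a pull of 0.13 to 0.2 mm; over 0.22 mm is overtightened. Also finer than its reading.
- spanner: Loose steel ring spanner, about 280 g, flat on the table. Origin: centre of the ring's underside; x along the handle, z up; undersides at z 0. Ring 16 mm high, up to 60 mm wide; hex hole 36 mm across flats, x square to a flat, 6 deg play each way. Shank 14 mm wide to x 90, then red handle 16 wide, 22 high to x 195 mm. On the bolt its underside is 40 mm above the table; lift 20 mm to clear.
- coffee: Paper coffee cup with lid, 86 mm across, 118 mm high; origin under its centre. Leave alone.
- sauce: Small sauce tub with black lid, 66 mm across, 35 mm high; origin under its centre. Leave alone.
- lunchbox: White lunch box with dark red lid, 130 x 180 x 57 mm; origin under its centre. Leave alone.
Things that resemble listed ones, but are neither listed nor needed, are in the scene too. There is more than one size of the spanner; the job needs the largest.

How it is judged (in metres and radians):
On the way, in this order (a step that is already met when the one before it is completed fails the run):
1. the spanner is down over the hex bolt head (z of spanner in the frame of foot below 0.047 m and horizontal distance between spanner and foot below 0.006 m), for 0.1 s.
2. the clamp is home and the bolt pulled firmly tight (0.6 N m) (value of joint clamp above -4e-05 m and value of joint washer above 0.00012 m), for 0.1 s.
At the end, for the whole second after the job is handed in: The bolt is still firmly tight (clamp home within 0.04 mm, after a pull of at least 0.6 N m and never more than 1.1 N m), and the spanner lies released, at rest and flat on the tabletop (within 4 mm and 0.06 rad), its ring at least 120 mm from the bolt and not touching the lamp's foot (value of joint clamp above -4e-05 m and height (world z) of spanner below 0.004 m and angle between spanner's own z axis and vertical below 0.06 rad and horizontal distance between spanner and foot above 0.12 m and linear speed of spanner below 0.02 m/s and contact force between spanner and foot below 0.1 N).
It fails at once if the bolt is overtightened (washer squashed over 0.22 mm, 1.1 N m) (value of joint washer above 0.00022 m).
It fails at once if the fingers turn or push the bolt directly (over 3 N) (contact force between the fingers and bolt above 3 N).
It fails at once if the spanner is rammed into the lamp's foot (over 40 N) (contact force between spanner and foot above 40 N).
It fails at once if the robot hits the lamp's foot (over 15 N) (contact force between any of the fingers, the arm and foot above 15 N).
It fails at once if a snack (cup, sauce tub or lunch box) is pushed more than 30 mm or tipped (distance of any of coffee, sauce, lunchbox from where it was at the start of the episode above 0.03 m or angle between any of coffee, sauce, lunchbox's own z axis and vertical above 0.3 rad).
It also fails if it takes over 72 s, if anything falls off the work surface, if the arm or the gripper's body presses on something with over 40 N, if the wrist force passes 120 N, or if a joint passes its speed limit or range.

## Robot

A 6-joint arm with a two-finger parallel gripper is mounted at the origin on the work surface. World frame = base frame: x ahead of the robot, y to its left, z up, the work surface at z = 0. Lengths are in m, angles in degrees, forces in N, time in s.
With the tool pointing down it reaches from about 0.4 to 0.825 m from the base axis. Payload 7 kg.
Tool frame: the origin (TCP) lies on the front face of the gripper's body, between the roots of the fingers; the fingertips stand 66 mm ahead of it and the grasp point (between the pads) lies 47 mm ahead of it; z points along the fingers, y is the line along which they close (so a half turn about z gives the same grasp; the last joint's range is limited). The gripper opens to 88 mm and grips with 3 to 60 N. Pads are 19 mm wide; open, the fingers measure 130 mm over their backs; the gripper's body (78 mm by 193 mm) begins 47 mm behind the grasp point.
Start: joints at [16.507, 20.546, 0.682, 0, -70.136, -16.507], TCP at [0.675, -0, 0.292] pointing down, gripper open.
Joint ranges: [-176.03, 176.03], [-82.01, 121.73], [-58.28, 71.71], [-173.87, 95.51], [-174.79, -0.11], [-173.66, 173.66]. Speed limits (degrees/s): [136.94, 136.94, 172.46, 180, 180, 180].

## Interface

Orientations are given as [roll, pitch, yaw] about the fixed x, y, z axes, in that order (R = Rz(yaw) Ry(pitch) Rx(roll)).
In Python, from plant import ctrl gives the robot as it stands.
- The arm moves only by the tool send_rows, never from a script. Its argument "deltas" is a list of rows, each a list of 2 entries, a list of its own where there are three numbers: the shift along the tool's x, y, z each as a share of 800 mm, from -1 to 1, then the turn about the tool's z as a share of 90 degrees, from -1 to 1. A call has exactly 5 rows; each row is the pose to reach, as a shift and turn from the pose commanded when the call began, along the tool's axes at that moment; what a row does not reach only later rows make up. A row lasts 1/12 s, in which the tool goes at most 41.7 mm and 7.16 degrees, less where a joint would pass 70% of its speed; a pose out of reach is approached as far as the arm can. A call with a number of a shift or a turn outside -1 to 1 is refused whole. A call with a gripper value outside its range is refused whole. "gripper" is the opening, from 0 (shut) to 1 (fully open), set as the call begins (left out, the last holds). The fingers move at their own pace and stop on an object; the grip force is fixed at half the most. Time passes only in rows, so rows that repeat a pose let the fingers close, or fill a call up. It gives the time, the measured TCP pose, the force, the opening and the grip force at its end, in the units of the state.
- ctrl.get_obs(): the state, without advancing time (a new reading comes with each control period).
- ctrl.snapshot(name): name is "scene" or "side" or "wrist"; returns a dict with "color" (480x640x3 uint8, red, green, blue), "vertical_fov" (degrees; the focal length in pixels is half the picture's height over the tangent of half this angle, whatever the lens; pixels are square), "cx", "cy" (the principal point, pixels), "rvec" (rotation vector, rad) and "tvec" (3), from world to camera coordinates, as OpenCV has them. Camera axes: x right, y down, z forward; pixel columns grow to the right and rows downward; lengths in m; the calibration is good to about 2 mm. A picture is of the moment at which its call begins. There is no depth.
- ctrl.close_job(): hands the job in; it is judged then, once.
Trained networks look in a picture, given as the dict that the camera call returned (one of the last four; its "shot" number tells which), for a name from the list of things; names that differ only in an ending like _2 or _b are one class to them, and where a whole thing is asked for, a point or a joint stands for the part that bears it (a point fixed in the world has none). Each returns a list of dicts, best first, with "conf" (0 to 1); they miss things now and then, are a little off and sometimes report something else, mostly with a low value. They report only what shows in the picture. A call takes as long as a camera call. They do not tell look-alikes from the thing itself.
- ctrl.boxes_of(picture, thing): "xy" ([column, row] as shares, 0 to 1, of the picture: columns of its width, rows of its height, amid what is visible of it).
- ctrl.cut_out(picture, thing): "pixels" (480x640 bool, what is visible of it) and "xy" ([column, row] as shares, 0 to 1, of the picture: columns of its width, rows of its height, amid what is visible of it).
The state is a dict: "clock": time; "joint_pos": joint angles; "qvel": joint speeds; "tau": joint torques, N m; "tool_pos": TCP position; "orientation": TCP orientation; "force": force on the tool from outside, world axes, zero at the start; "moment": the same for the moment, N m; "opening": finger opening in m; "gripper_force": force on a finger pad.
Only numpy, scipy, OpenCV 4.12 (cv2) and the standard library are available. Lean on these libraries where they do the work, as an engineer would, in place of code of your own. Each camera call takes 0.05 s, during which the arm holds its last target. There are 200 camera calls.

## Working session

There is one attempt and no reset: what is moved stays moved. The work goes in short steps, Python scripts to look and compute and a tool call to move; the robot and the scene stay as the last step left them, time stands still between calls to the robot, and variables do not carry over. Pictures are saved under pics/ and viewed, at most 10 in all, crops included, and the job is handed in when it is done.

Besides the shell and the picture viewer there is one more tool, called after ">>>" as name(argument=value, ...), one argument or row to a line, values as JSON. send_rows: Moves the arm, as the interface text tells. Shift numbers are shares of 800 mm and turn numbers shares of 90 degrees, none past 1 either way. Its arguments: {"type":"object","properties":{"deltas":{"type":"array","items":{"type":"array"}},"gripper":{"type":"number"}},"required":["deltas"]}

```bash
mkdir -p pics; ls; cat > h.py <<'E'
import numpy as np, cv2
from plant import ctrl
def cam(p):
    f=240/np.tan(np.radians(p["vertical_fov"])/2)
    K=np.array([[f,0,p["cx"]],[0,f,p["cy"]],[0,0,1.]])
    R=cv2.Rodrigues(np.array(p["rvec"],float))[0]; return K,R,np.array(p["tvec"],float).ravel()
def ray(p,uv,z):
    K,R,t=cam(p); uv=np.atleast_2d(np.array(uv,float))
    d=(np.linalg.inv(K)@np.c_[uv,np.ones(len(uv))].T).T@R; c=-R.T@t
    return c+d*((z-c[2])/d[:,2])[:,None]
def proj(p,X):
    K,R,t=cam(p); q=(np.atleast_2d(X)@R.T+t)@K.T; return q[:,:2]/q[:,2:]
def save(p,n): cv2.imwrite(f"pics/{n}.png",p["color"][:,:,::-1])
E
python3 - <<'E'
from h import *
o=ctrl.get_obs(); print(o)
for n in ["scene","side","wrist"]:
    p=ctrl.snapshot(n); save(p,n+"0")
    print(n,p["vertical_fov"],p["cx"],p["cy"],-cam(p)[1].T@cam(p)[2])
    for th in ["spanner","bolt","foot","coffee","sauce","lunchbox"]:
        for b in ctrl.boxes_of(p,th)[:4]:
            uv=np.array(b["xy"])*[640,480]; print(th,round(b["conf"],2),uv.round(),ray(p,uv,0.05 if th=="bolt" else 0.01).round(3)[0])
E
cd pics; python3 -c "
import cv2,numpy as np
cv2.imwrite('all0.png',cv2.resize(np.vstack([np.hstack([cv2.imread('scene0.png'),cv2.imread('side0.png')])]),(800,300)))"
```

```text
pics
{'clock': 0.0, 'joint_pos': array([ 1.65053623e+01,  2.05911513e+01,  6.32982811e-01, -1.94162629e-02,
       -7.01355237e+01, -1.65084643e+01]), 'qvel': array([-0.026622  , -0.08412695,  0.07713651,  0.0121717 , -0.0573204 ,
       -0.10245729]), 'tau': array([-8.00930356e-04, -5.82726967e+01,  2.93058443e+01,  6.99745238e+00,
        6.93249181e-03, -2.06530804e-04]), 'tool_pos': array([ 6.74615279e-01, -4.04490566e-05,  2.91222005e-01]), 'orientation': array([ 1.79904983e+02, -9.12572364e-03, -9.00097070e+01]), 'force': array([ 0.03051061,  0.19011651, -0.43891725]), 'moment': array([-0.00215867, -0.02075136, -0.06142342]), 'gripper_force': 0.0, 'opening': 0.08767749110942732}
scene 45.03894964017116 316.2068100229576 240.19697652342867 [0.96601264 0.61636435 1.23872544]
spanner 0.65 [302. 195.] [ 0.429 -0.156  0.01 ]
bolt 0.6 [309. 282.] [0.584 0.088 0.05 ]
foot 0.71 [440. 326.] [0.396 0.342 0.01 ]
coffee 0.59 [442. 329.] [0.395 0.349 0.01 ]
sauce 0.9 [181. 246.] [ 0.768 -0.204  0.01 ]
lunchbox 0.71 [379. 431.] [0.661 0.441 0.01 ]
side 57.476354221247156 317.50613845549566 241.03170328719156 [-0.11700589 -0.64256538  0.69000619]
spanner 0.76 [419. 338.] [ 0.481 -0.335  0.01 ]
spanner 0.71 [364. 405.] [ 0.278 -0.362  0.01 ]
spanner 0.56 [345. 316.] [ 0.416 -0.184  0.01 ]
bolt 0.59 [316. 224.] [0.586 0.085 0.05 ]
bolt 0.34 [257. 178.] [0.64 0.42 0.05]
foot 0.58 [291. 210.] [0.63  0.241 0.01 ]
coffee 0.66 [207. 201.] [0.472 0.462 0.01 ]
coffee 0.22 [320. 239.] [0.586 0.07  0.01 ]
sauce 0.9 [437. 248.] [ 0.789 -0.175  0.01 ]
wrist 69.52372432472181 318.5579377653703 240.91013680341817 [ 0.67557066 -0.08422771  0.38384049]
spanner 0.87 [534.  29.] [ 0.471 -0.175  0.01 ]
bolt 0.67 [214.  15.] [ 0.763 -0.175  0.05 ]
bolt 0.57 [396. 290.] [0.593 0.079 0.05 ]
foot 0.6 [384. 287.] [0.598 0.094 0.01 ]
sauce 0.94 [215.  18.] [ 0.773 -0.184  0.01 ]
```

View pics/scene0.png

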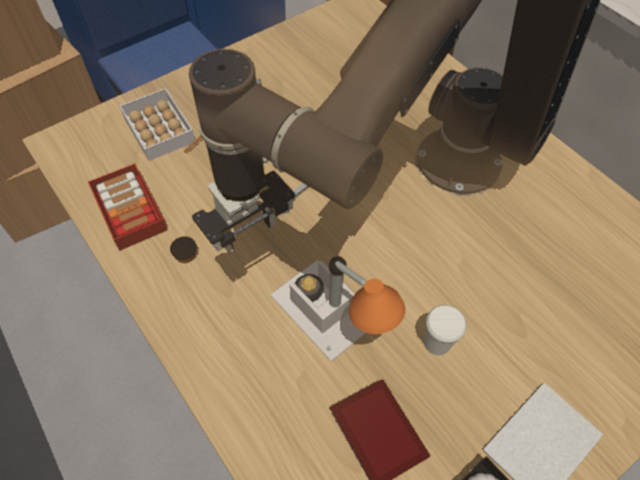

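View pics/wrist0.png

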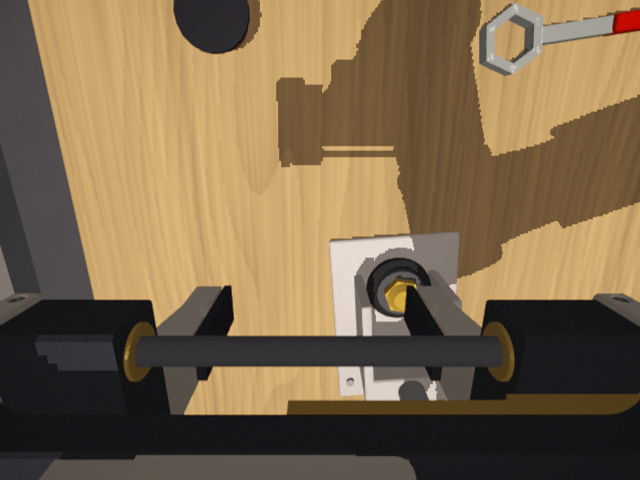

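The scene shows the lamp foot with the bolt at about (309,285), opening up and to the left. The wrist view shows one ring spanner at (512,40) and the bolt at (400,293). Next I check the side view for the candidate spanners.

```bash
python3 - <<'E'
from h import *
im=cv2.imread("pics/side0.png")[180:480,200:560]
cv2.imwrite("pics/side0c.png",cv2.resize(im,(720,600),interpolation=cv2.INTER_CUBIC))
p=ctrl.snapshot("side")
for b in ctrl.cut_out(p,"spanner"):
    v,u=np.nonzero(b["pixels"]); 
    uv=np.c_[u,v]; X=ray(p,uv,0.012)[:,:2]; c=X.mean(0); w=np.linalg.svd(X-c,full_matrices=False)[2][0]; s=(X-c)@w
    print(b["conf"],uv.mean(0).round(),len(u),"extent",np.ptp(s).round(3),c.round(3),(c+w*s.min()).round(3),(c+w*s.max()).round(3), p["color"][v,u].mean(0).round())
E
```

```text
0.86 [421. 339.] 672 extent 0.179 [ 0.483 -0.341] [ 0.587 -0.346] [ 0.408 -0.337] [155. 101.  84.]
0.75 [362. 403.] 1015 extent 0.172 [ 0.278 -0.356] [ 0.285 -0.255] [ 0.272 -0.426] [158. 105.  89.]
0.66 [208. 202.] 1114 extent 0.297 [0.472 0.455] [0.542 0.585] [0.402 0.323] [153. 146. 131.]
```

View pics/side0c.png

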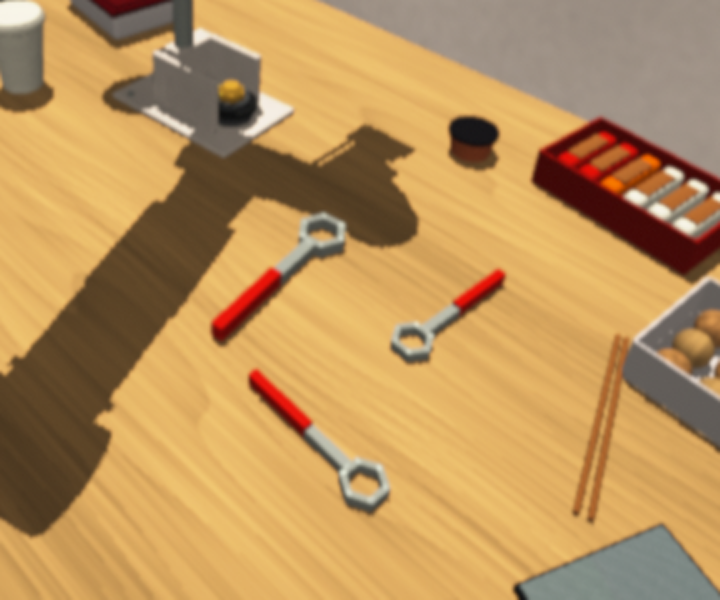

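Candidates in the side crop are A ring (322,233) with handle end (217,332), B ring (413,341) and C ring (363,485). B and C come out about 175 mm long. A looks the longest, so I confirm its metric length and check the foot pose.

```bash
python3 - <<'E'
from h import *
p=ctrl.snapshot("side")
f=lambda u,v:(200+u/2,180+v/2)
for n,r,h in [("A",(322,233),(217,332)),("B",(413,341),(502,273)),("C",(363,485),(253,375))]:
    R=ray(p,f(*r),0.012)[0];H=ray(p,f(*h),0.016)[0]; d=(H-R)[:2]; print(n,R.round(3),H.round(3),np.hypot(*d).round(3),np.degrees(np.arctan2(d[1],d[0])).round(1))
w=ctrl.snapshot("wrist")
R=ray(w,(512,40),0.014)[0];H=ray(w,(625,21),0.02)[0];print("A wrist ring",R.round(4),"shank pt",H.round(4),np.degrees(np.arctan2(*(H-R)[1::-1])))
c=ray(w,[(331,240),(459,233),(341,396)],0.008); print(c.round(4)); d=c[1]-c[0];print(np.hypot(*d[:2]),np.degrees(np.arctan2(d[1],d[0])))
print("bolt top",ray(w,(401,295),0.055).round(4))
cr=w["color"][0:100,400:640][:,:,::-1]; cr2=w["color"][220:420,310:480][:,:,::-1]
a=cv2.resize(cr,(720,300),interpolation=cv2.INTER_CUBIC); 
b=cv2.resize(cr2,(255,300),interpolation=cv2.INTER_CUBIC)
g=np.zeros((600,720,3),np.uint8); g[:300]=a; b=cv2.resize(w["color"][220:370,310:490][:,:,::-1],(360,300),interpolation=cv2.INTER_CUBIC); g[300:,:360]=b
s=cv2.resize(p["color"][280:380,290:410][:,:,::-1],(360,300),interpolation=cv2.INTER_CUBIC); g[300:,360:]=s
cv2.imwrite("pics/crop1.png",g)
E
```

```text
A [ 0.489 -0.168  0.012] [ 0.296 -0.197  0.016] 0.195 -171.3
B [ 0.434 -0.338  0.012] [ 0.581 -0.348  0.016] 0.147 -3.9
C [ 0.273 -0.406  0.012] [ 0.285 -0.26   0.016] 0.146 85.5
A wrist ring [ 0.4927 -0.1642  0.014 ] shank pt [ 0.3948 -0.1784  0.02  ] -171.7874897233747
[[0.6615 0.0365 0.008 ]
 [0.5164 0.0281 0.008 ]
 [0.6456 0.2554 0.008 ]]
0.1452797112803097 -176.68615023472088
bolt top [[0.5888 0.0821 0.055 ]]
```

View pics/crop1.png

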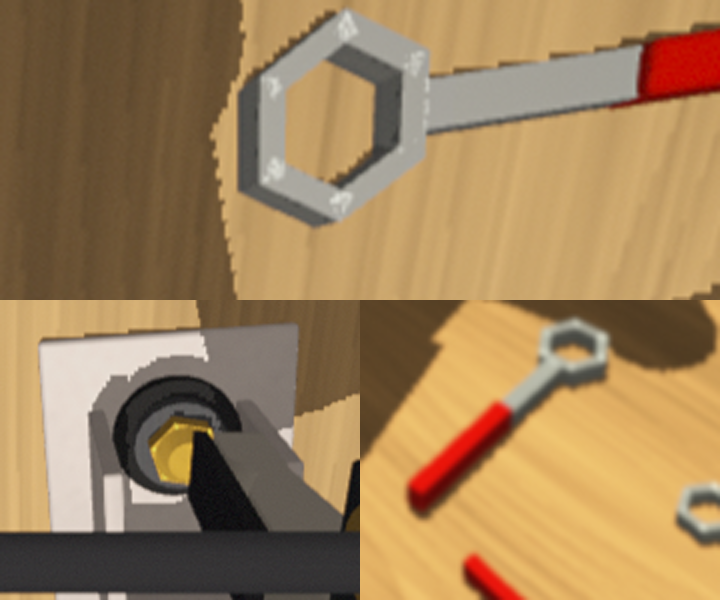

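The crop confirms A as the target. It is 195 mm from ring centre to handle end, against about 147 mm for B and C. The foot yaw is about +3.5° and the bolt is near (0.587, 0.085). I move to get the bolt between the fingers for a closer look.

>>> send_rows(
  deltas=[
    [[-0.0375,0.106,0],0],
    [[-0.0375,0.106,0],0],
    [[-0.0375,0.106,0],0],
    [[-0.0375,0.106,0],0],
    [[-0.0375,0.106,0],0],
  ],
  gripper=1,
)

```text
clock: 1.67
tool_pos: [0.5901, 0.0303, 0.2931]
orientation: [-179.9, 0.0, -89.9]
force: [1.2, -0.1, 0.3]
opening: 0.0877
gripper_force: 0.0
```

```bash
python3 - <<'E'
from h import *
w=ctrl.snapshot("wrist"); save(w,"w1"); print(ctrl.get_obs()["tool_pos"])
for b in ctrl.cut_out(w,"bolt"):
    v,u=np.nonzero(b["pixels"]); print(b["conf"],u.min(),u.max(),v.min(),v.max(),len(u),u.mean(),v.mean(),ray(w,(u.mean(),v.mean()),.052))
X=proj(w,[[.587,.085,.05]])[0].astype(int); print(X)
x,y=np.clip(X,[75,55],[565,425]); np.savez("w1.npz",x=x,y=y)
cv2.imwrite("pics/w1c.png",cv2.resize(w["color"][y-55:y+55,x-75:x+75][:,:,::-1],(750,550),interpolation=cv2.INTER_CUBIC))
import json; json.dump({k:(np.array(w[k]).tolist()) for k in ["vertical_fov","cx","cy","rvec","tvec"]},open("w1.json","w"))
E
```

```text
[0.5905986  0.03012068 0.29276903]
0.57 306 341 251 285 975 323.53333333333336 268.36102564102566 [[0.58586807 0.08394002 0.052     ]]
[322 268]
```

View pics/w1c.png

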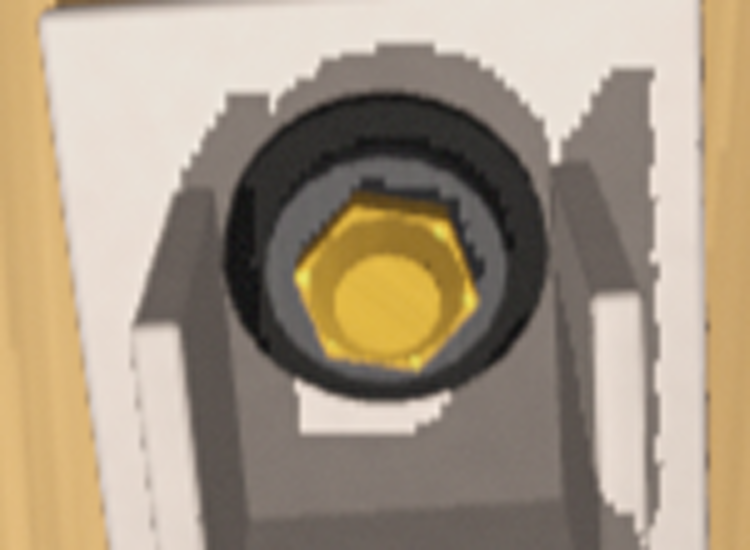

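The view shows the hex head centred near crop (388,288) with its six corners clearly visible. I fit the pose from these corners, the nose circle and the plate edges.

```bash
python3 - <<'E'
from h import *
import json; w=json.load(open("w1.json"))
o=np.array([322-75,268-55]); f=lambda q:np.array(q)/5.+o-0.4
c=ray(w,f([(355,207),(448,222),(479,298),(418,371),(328,360),(297,274)]),.05)
m=c.mean(0); print("hex c",m.round(4), "r",np.linalg.norm((c-m)[:,:2],axis=1).round(4),"exp .0196")
a=np.degrees(np.arctan2((c-m)[:,1],(c-m)[:,0])); print(a.round(1),"flat angle mod60",((a+30)%60).round(1))
print("nose",ray(w,f([(388,303)]),.058).round(4))
L=ray(w,f([(40,15),(105,545)]),.008);R=ray(w,f([(697,20),(707,545)]),.008)
for e in(L,R): d=e[1]-e[0]; print(e.round(4).tolist(),np.degrees(np.arctan2(d[1],d[0])).round(2))
P=ray(w,f([(380,245)]),.04);print("ring",P)
ch=ray(w,f([(135,325),(183,320),(592,295),(637,290)]),.088);print("cheeks",ch.round(4).tolist())
E
```

```text
hex c [0.5852 0.0872 0.05  ] r [0.0196 0.0195 0.0193 0.0199 0.0205 0.0192] exp .0196
[ -69.6 -129.4  174.3  109.4   52.4  -10.3] flat angle mod60 [20.4 20.6 24.3 19.4 22.4 19.7]
nose [[0.5852 0.0868 0.058 ]]
[[0.6627, 0.0386, 0.008], [0.6541, 0.1735, 0.008]] 93.65
[[0.5157, 0.0395, 0.008], [0.505, 0.1732, 0.008]] 94.58
ring [[0.58673973 0.08111963 0.04      ]]
cheeks [[0.633, 0.0784, 0.088], [0.624, 0.0774, 0.088], [0.5479, 0.0722, 0.088], [0.5396, 0.0712, 0.088]]
```

>>> send_rows(
  deltas=[
    [[0.04,0.045,0],0],
    [[0.09,0.1,0],0],
    [[0.13,0.15,0],0],
    [[0.15,0.175,0],0],
    [[0.15,0.175,0],0],
  ],
)

```text
clock: 2.18
tool_pos: [0.4472, -0.0923, 0.2919]
orientation: [179.9, 0.0, -90.1]
force: [-0.8, -0.0, -0.7]
opening: 0.0875
gripper_force: 0.0
```

```bash
python3 - <<'E'
from h import *
w=ctrl.snapshot("wrist"); save(w,"w2"); o=ctrl.get_obs(); print(o["tool_pos"],o["orientation"],o["qvel"].round(2))
print(proj(w,[[.491,-.166,.016],[.373,-.1835,.02],[.298,-.194,.02]]).round())
cv2.imwrite("pics/w2v.png",w["color"][:320,:,::-1])
import json; json.dump({k:(np.array(w[k]).tolist()) for k in ["vertical_fov","cx","cy","rvec","tvec"]},open("w2.json","w"))
hsv=cv2.cvtColor(w["color"],cv2.COLOR_RGB2HSV); m=((hsv[...,1]>190)&((hsv[...,0]<6)|(hsv[...,0]>174))&(hsv[...,2]>90)).astype(np.uint8)
n,l,s,c=cv2.connectedComponentsWithStats(m); 
for i in range(1,n):
    if s[i,4]>200:
        v,u=np.nonzero(l==i); r=cv2.minAreaRect(np.c_[u,v].astype(np.float32)); B=cv2.boxPoints(r); X=ray(w,B,.02); print(s[i],r); print(X.round(4).tolist())
E
```

```text
[ 0.44636935 -0.09292684  0.292302  ] [ 1.79953403e+02  1.43387785e-02 -9.01442790e+01] [ 1.72  2.73  3.55  0.21  0.62 -2.62]
[[276. 140.]
 [393. 121.]
 [470. 110.]]
[476   0  24  45 690] ((487.38800048828125, 21.615999221801758), (16.368017196655273, 46.6890983581543), 10.304845809936523)
[[0.3012, -0.2524, 0.02], [0.2988, -0.289, 0.02], [0.2839, -0.2867, 0.02], [0.2858, -0.2499, 0.02]]
[ 364  105  105   30 1650] ((416.2446594238281, 119.61446380615234), (15.789485931396484, 106.4217300415039), 81.38435363769531)
[[0.4039, -0.185, 0.02], [0.3013, -0.1996, 0.02], [0.2971, -0.1852, 0.02], [0.4009, -0.1702, 0.02]]
```

View pics/w2v.png

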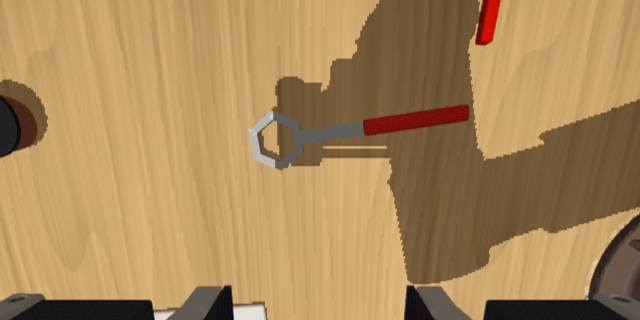

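Handle A lies on a line at −171.8° with the ring at (0.4916, −0.165), and I will grasp it 120 mm from the ring. I shift and turn first.

>>> send_rows(
  deltas=[
    [[0.04,0.035,0.03],0.078],
    [[0.08,0.065,0.06],0.156],
    [[0.11,0.09,0.08],0.234],
    [[0.1151,0.0968,0.1],0.312],
    [[0.1151,0.0968,0.1],0.39],
  ],
)

```text
clock: 2.65
tool_pos: [0.3694, -0.1837, 0.2089]
orientation: [179.7, -0.1, -125.7]
force: [0.0, -0.3, 0.2]
opening: 0.0874
gripper_force: 0.0
```

>>> send_rows(
  deltas=[
    [[0,0,0.02],0.078],
    [[0,0,0.04],0.156],
    [[0,0,0.06],0.234],
    [[0,0,0.08],0.312],
    [[0,0,0.1],0.39],
  ],
)

```text
clock: 3.07
tool_pos: [0.3736, -0.1825, 0.1314]
orientation: [-180.0, 0.0, -160.6]
force: [-0.4, -0.9, 0.0]
opening: 0.0876
gripper_force: 0.0
```

>>> send_rows(
  deltas=[
    [[0,0,0],0.07],
    [[0,0,0],0.129],
    [[0,0,0],0.129],
    [[0,0,0],0.129],
    [[0,0,0],0.129],
  ],
)

```text
clock: 3.48
tool_pos: [0.3732, -0.1823, 0.1322]
orientation: [-180.0, 0.0, -171.6]
force: [-0.5, 0.1, 0.7]
opening: 0.0874
gripper_force: 0.0
```

```bash
python3 - <<'E'
from h import *
o=ctrl.get_obs(); print(o["tool_pos"],o["orientation"],o["joint_pos"].round(1))
w=ctrl.snapshot("wrist"); print(proj(w,[[.3728,-.1821,.02],[.298,-.194,.02]]).round())
hsv=cv2.cvtColor(w["color"],cv2.COLOR_RGB2HSV); m=((hsv[...,1]>190)&((hsv[...,0]<6)|(hsv[...,0]>174))&(hsv[...,2]>60)).astype(np.uint8)
n,l,s,c=cv2.connectedComponentsWithStats(m); 
for i in range(1,n):
    if s[i,4]>200:
        v,u=np.nonzero(l==i); r=cv2.minAreaRect(np.c_[u,v].astype(np.float32)); print(r, ray(w,cv2.boxPoints(r),.02).round(4).tolist())
E
```

```text
[ 0.37324337 -0.1822764   0.13219346] [-1.79995429e+02  8.23361615e-03 -1.71649186e+02] [  1.5   6.4 -43.    0.  -40.6 -83.1]
[[319. 266.]
 [318. 142.]]
((145.39413452148438, 92.97647094726562), (154.12911987304688, 21.90997886657715), 12.528807640075684) [[0.2892, -0.3322, 0.02], [0.2781, -0.3289, 0.02], [0.283, -0.2486, 0.02], [0.2945, -0.2506, 0.02]]
((321.0, 224.5), (163.0, 26.0), 90.0) [[0.2992, -0.1995, 0.02], [0.2971, -0.1849, 0.02], [0.3994, -0.1684, 0.02], [0.4019, -0.1854, 0.02]]
```

>>> send_rows(
  deltas=[
    [[0,0,0.03],0],
    [[0,0,0.06],0],
    [[0,0,0.079],0],
    [[0,0,0.079],0],
    [[0,0,0.079],0],
  ],
)

```text
clock: 3.95
tool_pos: [0.3726, -0.1822, 0.0688]
orientation: [180.0, -0.1, -171.7]
force: [0.2, 0.5, -0.7]
opening: 0.0877
gripper_force: 0.0
```

>>> send_rows(
  deltas=[
    [[0,0,0],0],
    [[0,0,0],0],
    [[0,0,0],0],
    [[0,0,0],0],
    [[0,0,0],0],
  ],
  gripper=0,
)

```text
clock: 4.37
tool_pos: [0.373, -0.1821, 0.0695]
orientation: [-180.0, 0.1, -171.8]
force: [0.3, -0.2, -0.7]
opening: 0.0599
gripper_force: 0.0
```

>>> send_rows(
  deltas=[
    [[0,0,0],0],
    [[0,0,0],0],
    [[0,0,0],0],
    [[0,0,0],0],
    [[0,0,0],0],
  ],
)

```text
clock: 4.78
tool_pos: [0.3727, -0.1821, 0.0689]
orientation: [180.0, -0.0, -171.8]
force: [0.6, 0.3, -0.1]
opening: 0.0265
gripper_force: 0.0
```

>>> send_rows(
  deltas=[
    [[0,0,0],0],
    [[0,0,0],0],
    [[0,0,0],0],
    [[0,0,0],0],
    [[0,0,0],0],
  ],
)

```text
clock: 5.2
tool_pos: [0.3727, -0.1821, 0.0689]
orientation: [180.0, -0.0, -171.8]
force: [-0.4, 0.7, -0.2]
opening: 0.0154
gripper_force: 30.0
```

>>> send_rows(
  deltas=[
    [[0,0,-0.02],0],
    [[0,0,-0.06],0],
    [[0,0,-0.1],0],
    [[0,0,-0.14],0],
    [[0,0,-0.1625],0],
  ],
)

```text
clock: 5.62
tool_pos: [0.3733, -0.1823, 0.2021]
orientation: [-180.0, 0.2, -171.8]
force: [1.0, -0.6, -2.8]
opening: 0.0158
gripper_force: 30.0
```

```bash
cat >> h.py <<'E'
def rows(p0,y0,p1,y1,fr=(.2,.4,.6,.8,1)):
    "world pose p0,yaw y0 (deg) -> rows to p1,y1 by straight line"
    a=np.radians(y0); x=np.array([np.cos(a),np.sin(a),0]); y=np.array([x[1],-x[0],0]); z=np.array([0,0,-1.])
    d=np.array(p1,float)-p0; s=np.array([d@x,d@y,d@z])/.8
    print([[(s*f).round(4).tolist(),round(-(y1-y0)/90*f,4)] for f in fr])
def arc(c,r,z0,y0,z1,y1,fr=(.2,.4,.6,.8,1)):
    "handle angle y0->y1 about c, grasp radius r"
    P=lambda q:np.array([c[0]+r*np.cos(np.radians(q)),c[1]+r*np.sin(np.radians(q))])
    a=np.radians(y0); x=np.array([np.cos(a),np.sin(a)]); yy=np.array([x[1],-x[0]]); o=[]
    for f in fr:
        q=y0+(y1-y0)*f; d=P(q)-P(y0); o.append([[round(d@x/.8,5),round(d@yy/.8,5),round(-(z1-z0)*f/.8,5)],round(-(y1-y0)*f/90,4)])
    print(o)
E
python3 - <<'E'
from h import *
o=ctrl.get_obs(); print(o["tool_pos"],o["orientation"],o["opening"],o["gripper_force"],o["force"],o["moment"])
p=ctrl.snapshot("side"); save(p,"s2")
cv2.imwrite("pics/s2c.png",cv2.resize(p["color"][180:420,230:550][:,:,::-1],(800,600)))
A=[.3727,-.1821,.199];B=[.52,-.14,.21];C=[.66,-.10,.21]
rows(A,-171.8,B,-137);rows(B,-137,C,-102);rows(C,-102,C,-67);rows(C,-67,[.6785+.0466,.0115-.0378,.21],-39)
E
```

```text
[ 0.37328367 -0.18226162  0.20205012] [-1.79952109e+02  1.71799807e-01 -1.71792082e+02] 0.01580326245476876 29.9996280670166 [ 0.95113608 -0.57229525 -2.81679544] [-0.06782417 -0.23025936  0.0431143 ]
[[[-0.0379, 0.0052, -0.0027], -0.0773], [[-0.0759, 0.0103, -0.0055], -0.1547], [[-0.1138, 0.0155, -0.0082], -0.232], [[-0.1518, 0.0207, -0.011], -0.3093], [[-0.1897, 0.0258, -0.0137], -0.3867]]
[[[-0.0324, -0.0166, 0.0], -0.0778], [[-0.0648, -0.0331, 0.0], -0.1556], [[-0.0973, -0.0497, 0.0], -0.2333], [[-0.1297, -0.0662, 0.0], -0.3111], [[-0.1621, -0.0828, 0.0], -0.3889]]
[[[0.0, 0.0, 0.0], -0.0778], [[0.0, 0.0, 0.0], -0.1556], [[0.0, 0.0, 0.0], -0.2333], [[0.0, 0.0, 0.0], -0.3111], [[0.0, 0.0, 0.0], -0.3889]]
[[[-0.0106, -0.0222, 0.0], -0.0622], [[-0.0212, -0.0444, 0.0], -0.1244], [[-0.0318, -0.0665, 0.0], -0.1867], [[-0.0424, -0.0887, 0.0], -0.2489], [[-0.053, -0.1109, 0.0], -0.3111]]
```

View pics/s2c.png

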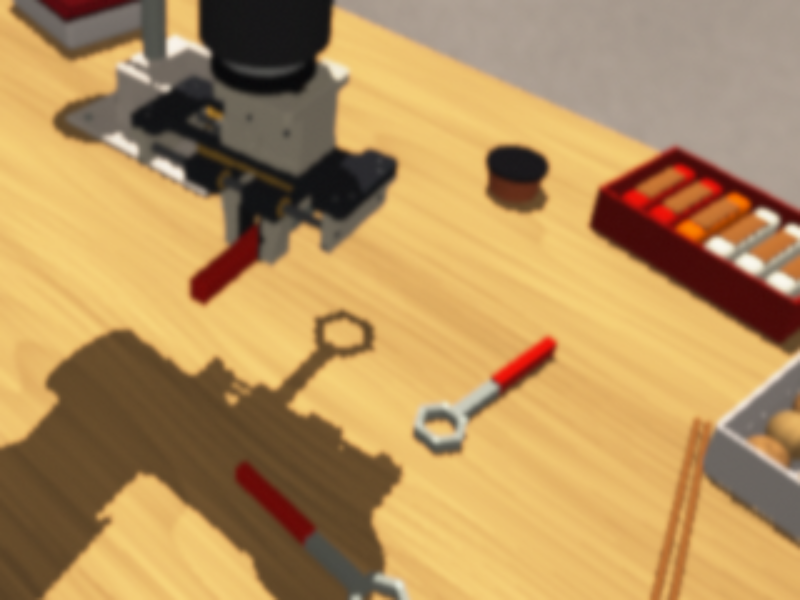

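The gripper holds the spanner (opening 15.6 mm, weight 2.8 N) and the ring's shadow is visible at (343,332). I carry it round to a point outside the lamp, with the handle at −39°.

>>> send_rows(
  deltas=[
    [[-0.038,0.005,-0.003],-0.077],
    [[-0.076,0.01,-0.006],-0.155],
    [[-0.114,0.0155,-0.008],-0.232],
    [[-0.152,0.0207,-0.011],-0.309],
    [[-0.19,0.0258,-0.0137],-0.387],
  ],
)

```text
clock: 6.08
tool_pos: [0.521, -0.1395, 0.2092]
orientation: [179.9, -0.0, -136.7]
force: [1.4, -1.0, -1.9]
opening: 0.0155
gripper_force: 30.0
```

>>> send_rows(
  deltas=[
    [[-0.0324,-0.0166,0],-0.078],
    [[-0.0648,-0.033,0],-0.155],
    [[-0.097,-0.05,0],-0.233],
    [[-0.13,-0.066,0],-0.311],
    [[-0.162,-0.083,0],-0.389],
  ],
)

```text
clock: 6.5
tool_pos: [0.661, -0.0996, 0.2085]
orientation: [179.9, -0.0, -101.6]
force: [-0.2, -0.3, -1.9]
opening: 0.0159
gripper_force: 30.0
```

>>> send_rows(
  deltas=[
    [[0,0,0],-0.078],
    [[0,0,0],-0.155],
    [[0,0,0],-0.233],
    [[0,0,0],-0.311],
    [[0,0,0],-0.389],
  ],
)

```text
clock: 6.92
tool_pos: [0.6598, -0.1, 0.2084]
orientation: [179.9, 0.1, -66.6]
force: [0.4, 0.7, -1.2]
opening: 0.0159
gripper_force: 30.0
```

>>> send_rows(
  deltas=[
    [[-0.0106,-0.022,0],-0.062],
    [[-0.021,-0.044,0],-0.124],
    [[-0.032,-0.0665,0],-0.187],
    [[-0.042,-0.089,0],-0.249],
    [[-0.053,-0.111,0],-0.311],
  ],
)

```text
clock: 7.33
tool_pos: [0.7255, -0.0258, 0.2085]
orientation: [179.9, 0.1, -38.7]
force: [0.2, 0.0, -2.2]
opening: 0.0157
gripper_force: 30.0
```

>>> send_rows(
  deltas=[
    [[0,0,0],0],
    [[0,0,0],0],
    [[0,0,0],0],
    [[0,0,0],0],
    [[0,0,0],0],
  ],
)

```text
clock: 7.75
tool_pos: [0.7249, -0.0271, 0.2098]
orientation: [180.0, 0.0, -39.1]
force: [-0.5, -0.1, -2.1]
opening: 0.0155
gripper_force: 30.0
```

```bash
python3 - <<'E'
from h import *
o=ctrl.get_obs(); print(o["tool_pos"],o["orientation"],o["force"],o["moment"],o["joint_pos"].round(1))
for n in("side","scene"):
    p=ctrl.snapshot(n); save(p,n+"3"); a=np.radians(o["orientation"][2]); t=o["tool_pos"]
    r=t-.12*np.array([np.cos(a),np.sin(a),0]); r[2]-=.069-.008
    print(n,"ring exp",proj(p,r).round(1),r.round(4))
    for b in ctrl.cut_out(p,"spanner"):
        v,u=np.nonzero(b["pixels"]); print(b["conf"],u.min(),u.max(),v.min(),v.max())
    u,v=proj(p,r)[0].astype(int); cv2.imwrite(f"pics/{n}3c.png",cv2.resize(p["color"][max(v-50,0):v+50,u-66:u+66][:,:,::-1],(400,300),interpolation=cv2.INTER_CUBIC))
cv2.imwrite("pics/c3.png",np.hstack([cv2.imread("pics/side3c.png"),cv2.imread("pics/scene3c.png")]))
E
```

```text
[ 0.72492174 -0.02707039  0.20981819] [ 1.79982780e+02  1.60631609e-02 -3.90527281e+01] [-0.46810454 -0.14479482 -2.09036449] [-0.10669862 -0.0564403  -0.0610246 ] [ 13.2  28.2   1.8  -0.  -63.6  37.8]
side ring exp [[338.9 191.7]] [0.6317 0.0485 0.1488]
0.83 395 452 315 360
0.75 324 394 366 435
0.71 328 413 184 200
scene ring exp [[280.9 259.5]] [0.6317 0.0485 0.1488]
0.76 191 292 248 272
0.7 288 299 112 124
0.48 271 405 257 360
```

View pics/c3.png

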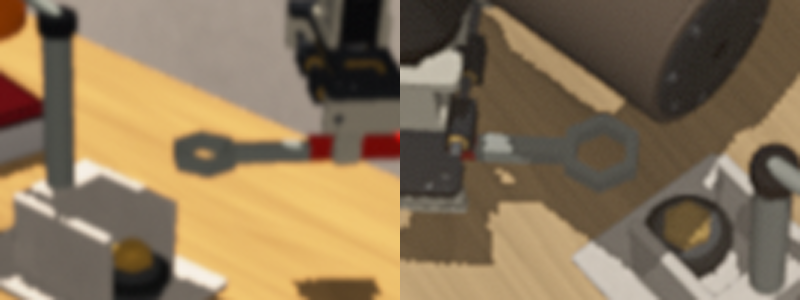

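The ring sits within about 1–2 mm of where I expected it in both views. I move it in over the bolt and down to just above the nose.

>>> send_rows(
  deltas=[
    [[-0.03,0,0],0],
    [[-0.06,0,0],0],
    [[-0.075,0,0.01],0],
    [[-0.075,0,0.05],0],
    [[-0.075,0,0.075],0],
  ],
)

```text
clock: 8.37
tool_pos: [0.6781, 0.012, 0.1496]
orientation: [-179.9, -0.0, -38.9]
force: [-0.5, -0.1, -3.4]
opening: 0.0154
gripper_force: 30.0
```

>>> send_rows(
  deltas=[
    [[0,0,0.012],0],
    [[0,0,0.022],0],
    [[0,0,0.022],0],
    [[0,0,0.022],0],
    [[0,0,0.022],0],
  ],
)

```text
clock: 8.78
tool_pos: [0.6797, 0.0113, 0.1336]
orientation: [-179.9, -0.1, -39.0]
force: [0.7, 0.2, -1.2]
opening: 0.0157
gripper_force: 30.0
```

```bash
python3 - <<'E'
from h import *
o=ctrl.get_obs(); print(o["tool_pos"],o["orientation"],o["force"],o["moment"])
a=np.radians(o["orientation"][2]); t=o["tool_pos"]; r=t-.12*np.array([np.cos(a),np.sin(a),0]); r[2]-=.061; print(r)
im=[]
for n in("side","scene"):
    p=ctrl.snapshot(n); save(p,n+"4"); u,v=proj(p,r)[0]; print(n,u,v,"bolt exp",proj(p,[.5852,.087,.058]))
    u,v=int(u),int(v); im.append(cv2.resize(p["color"][v-30:v+30,u-40:u+40][:,:,::-1],(400,300),interpolation=cv2.INTER_CUBIC))
cv2.imwrite("pics/c4.png",np.hstack(im))
E
```

```text
[0.67970463 0.0113149  0.1336221 ] [-1.79921190e+02 -8.02953270e-02 -3.89707298e+01] [ 0.68533624  0.22182146 -1.20596231] [-0.13767286 -0.0173647   0.02051427]
[0.58640855 0.08678569 0.0726221 ]
side 315.9882987224477 217.0754556169996 bolt exp [[315.55617863 221.79125535]]
scene 307.979293815671 278.06275037281233 bolt exp [[308.48106842 280.93376704]]
```

View pics/c4.png

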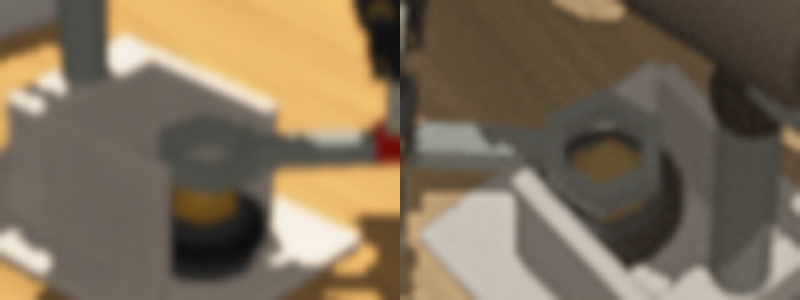

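The ring looks centred over the nose in both views (side crop ring at (205,150), scene crop with the brass visible through the hole at (605,158)). I lower it gently.

>>> send_rows(
  deltas=[
    [[0,0,0.003],0],
    [[0,0,0.006],0],
    [[0,0,0.009],0],
    [[0,0,0.011],0],
    [[0,0,0.011],0],
  ],
)

```text
clock: 9.3
tool_pos: [0.6785, 0.0113, 0.1229]
orientation: [180.0, 0.0, -39.0]
force: [0.2, -0.9, -2.6]
opening: 0.0157
gripper_force: 30.0
```

>>> send_rows(
  deltas=[
    [[0,0,0.002],0],
    [[0,0,0.004],0],
    [[0,0,0.005],0],
    [[0,0,0.005],0],
    [[0,0,0.005],0],
  ],
)

```text
clock: 9.72
tool_pos: [0.6787, 0.0114, 0.1194]
orientation: [180.0, 0.0, -39.0]
force: [0.3, -0.1, -2.4]
opening: 0.0157
gripper_force: 30.0
```

>>> send_rows(
  deltas=[
    [[0,0,0.001],0],
    [[0,0,0.002],0],
    [[0,0,0.003],0],
    [[0,0,0.004],0],
    [[0,0,0.004],0],
  ],
)

```text
clock: 10.13
tool_pos: [0.679, 0.0113, 0.1165]
orientation: [-180.0, -0.0, -39.0]
force: [0.7, 0.6, 0.1]
opening: 0.0156
gripper_force: 30.0
```

```bash
python3 -c "
from h import *
o=ctrl.get_obs(); print(o['tool_pos'],o['orientation'],o['force'],o['moment'])"
```

```text
[0.67895805 0.01134691 0.11652003] [-1.79984940e+02 -2.10916662e-02 -3.89638696e+01] [0.69225537 0.6337528  0.05111378] [0.07216561 0.27911345 0.00573731]
```

>>> send_rows(
  deltas=[
    [[0,0.004,0.001],0.0167],
    [[-0.0002,0.008,0.002],0.0333],
    [[0,0,0.0025],0],
    [[-0.0002,-0.008,0.0025],-0.0333],
    [[0,0,0.0025],0],
  ],
)

```text
clock: 10.55
tool_pos: [0.6791, 0.0125, 0.1137]
orientation: [-180.0, 0.0, -38.8]
force: [0.7, 0.4, -2.8]
opening: 0.0157
gripper_force: 30.0
```

```bash
python3 -c "
from h import *
o=ctrl.get_obs(); print(o['tool_pos'],o['orientation'],o['force'],o['moment'])"
```

```text
[0.67912074 0.01251246 0.11365901] [-1.79996454e+02  2.46198402e-02 -3.88028851e+01] [ 0.74917704  0.3773038  -2.8184716 ] [-0.11827082 -0.11373169 -0.03515778]
```

The vertical force is back to weight only, so the ring dropped over the hex. I lower it the rest of the way.

>>> send_rows(
  deltas=[
    [[0,0,0.0015],0],
    [[0,0,0.003],0],
    [[0,0,0.0045],0],
    [[0,0,0.005],0],
    [[0,0,0.005],0],
  ],
)

```text
clock: 10.97
tool_pos: [0.6785, 0.0114, 0.11]
orientation: [180.0, 0.0, -39.0]
force: [-1.5, 1.5, -0.5]
opening: 0.0158
gripper_force: 30.0
```

```bash
python3 -c "
from h import *
o=ctrl.get_obs(); print(o['tool_pos'],o['orientation'],o['force'],o['moment'])
arc((.5856,.0868),.12,0,-39,0,-59)"
```

```text
[0.67848091 0.01140442 0.11003875] [ 1.79975111e+02  3.21978807e-02 -3.89645274e+01] [-1.46497218  1.50911684 -0.54251447] [ 0.63723375  0.7704371  -0.08333606]
[[[np.float64(-0.00037), np.float64(0.01046), 0.0], 0.0444], [[np.float64(-0.00146), np.float64(0.02088), 0.0], 0.0889], [[np.float64(-0.00328), np.float64(0.03119), 0.0], 0.1333], [[np.float64(-0.00581), np.float64(0.04135), 0.0], 0.1778], [[np.float64(-0.00905), np.float64(0.0513), 0.0], 0.2222]]
```

The ring is seated with the underside near 41 mm. I ease it up 1 mm to relieve the pitching moment and begin turning 20° clockwise.

>>> send_rows(
  deltas=[
    [[-0.0004,0.0105,-0.00125],0.0444],
    [[-0.0015,0.0209,-0.00125],0.0889],
    [[-0.0033,0.0312,-0.00125],0.1333],
    [[-0.0058,0.0414,-0.00125],0.1778],
    [[-0.009,0.0513,-0.00125],0.2222],
  ],
)

```text
clock: 11.38
tool_pos: [0.6469, -0.0151, 0.1109]
orientation: [-180.0, 0.1, -59.1]
force: [-2.1, 8.4, -3.0]
opening: 0.0155
gripper_force: 30.0
```

```bash
cat >> h.py <<'E'
def st(c=(.5852,.087)):
    o=ctrl.get_obs(); t=o["tool_pos"]; q=o["orientation"][2]; a=np.radians(q); x=np.array([np.cos(a),np.sin(a)]); y=np.array([x[1],-x[0]])
    F=o["force"]; d=t[:2]-c
    print("t",round(o["clock"],2),"pos",t.round(4),"yaw",round(q,2),"az",np.degrees(np.arctan2(d[1],d[0])).round(2),"r",np.hypot(*d).round(4),"| Frad",(F[:2]@x).round(2),"Ftan(cw+)",(F[:2]@y).round(2),"Fz",F[2].round(2),"M",o["moment"].round(2),"Mbolt",(d[0]*F[1]-d[1]*F[0]+o["moment"][2]).round(3),"open",round(o["opening"],4))
E
python3 -c "
from h import *
st()"
```

```text
t 11.38 pos [ 0.6469 -0.0151  0.1109] yaw -59.15 az -58.85 r 0.1193 | Frad -8.23 Ftan(cw+) -2.52 Fz -2.99 M [3.07 0.78 0.16] Mbolt 0.464 open 0.0155
```

The felt torque is about 0.46 N m, which matches the expected drag, with some inward radial force. I continue to −94° and trim 1.2 mm inward.

>>> send_rows(
  deltas=[
    [[-0.0026,0.0183,0],0.0778],
    [[-0.006,0.0363,0],0.1556],
    [[-0.0115,0.0538,0],0.2333],
    [[-0.0191,0.0704,0],0.3111],
    [[-0.0286,0.086,0],0.3889],
  ],
)

```text
clock: 11.8
tool_pos: [0.5769, -0.0318, 0.1115]
orientation: [-179.9, 0.0, -94.3]
force: [1.8, 4.6, -3.6]
opening: 0.016
gripper_force: 30.0
```

```bash
python3 -c "
from h import *
st()"
```

```text
t 11.8 pos [ 0.5769 -0.0318  0.1115] yaw -94.26 az -94.01 r 0.1191 | Frad -4.7 Ftan(cw+) -1.5 Fz -3.63 M [ 1.7  -0.56  0.28] Mbolt 0.465 open 0.016
```

>>> send_rows(
  deltas=[
    [[-0.0016,0.0183,0],0.0778],
    [[-0.0055,0.0363,0],0.1556],
    [[-0.011,0.0538,0],0.2333],
    [[-0.0186,0.0704,0],0.3111],
    [[-0.0281,0.086,0],0.3889],
  ],
)

```text
clock: 12.22
tool_pos: [0.5094, -0.005, 0.1116]
orientation: [-179.9, 0.0, -129.3]
force: [2.6, -0.1, -4.7]
opening: 0.016
gripper_force: 30.0
```

```bash
python3 -c "
from h import *
st()"
```

```text
t 12.22 pos [ 0.5094 -0.005   0.1116] yaw -129.29 az -129.49 r 0.1192 | Frad -1.51 Ftan(cw+) -2.08 Fz -4.67 M [-0.33 -1.09  0.09] Mbolt 0.341 open 0.016
```

>>> send_rows(
  deltas=[
    [[-0.0005,0.0118,0],0.05],
    [[-0.0018,0.0235,0],0.1],
    [[-0.004,0.0345,0],0.1478],
    [[-0.004,0.0345,0],0.1478],
    [[-0.004,0.0345,0],0.1478],
  ],
)

```text
clock: 12.63
tool_pos: [0.4902, 0.0149, 0.1115]
orientation: [-180.0, -0.0, -142.1]
force: [1.2, -4.4, -3.7]
opening: 0.0155
gripper_force: 30.0
```

```bash
python3 -c "
from h import *
st()"
```

```text
t 12.63 pos [0.4902 0.0149 0.1115] yaw -142.08 az -142.79 r 0.1193 | Frad 1.74 Ftan(cw+) -4.26 Fz -3.66 M [-1.75 -0.52 -0.18] Mbolt 0.327 open 0.0155
```

>>> send_rows(
  deltas=[
    [[-0.0003,-0.0065,0],-0.0278],
    [[-0.0006,-0.0131,0],-0.0556],
    [[-0.0006,-0.0131,-0.01],-0.0556],
    [[-0.0006,-0.0131,-0.02],-0.0556],
    [[-0.0006,-0.0131,-0.03],-0.0556],
  ],
)

```text
clock: 13.05
tool_pos: [0.4992, 0.0082, 0.1366]
orientation: [-179.9, 0.3, -137.2]
force: [7.1, 6.3, -8.0]
opening: 0.0159
gripper_force: 30.0
```

>>> send_rows(
  deltas=[
    [[0,0,0],0],
    [[0,0,0],0],
    [[0,0,0],0],
    [[0,0,0],0],
    [[0,0,0],0],
  ],
)

```text
clock: 13.47
tool_pos: [0.4993, 0.0084, 0.137]
orientation: [-179.9, 0.3, -137.2]
force: [3.8, 3.7, -2.3]
opening: 0.0159
gripper_force: 30.0
```

```bash
python3 - <<'E'
from h import *
st(); o=ctrl.get_obs()
a=np.radians(o["orientation"][2]); t=o["tool_pos"]; r=t-.12*np.array([np.cos(a),np.sin(a),0]); r[2]-=.061; print(r)
im=[]
for n in("side","scene"):
    p=ctrl.snapshot(n); save(p,n+"5"); u,v=proj(p,r)[0]; u,v=int(u),int(v); im.append(cv2.resize(p["color"][v-30:v+30,u-40:u+40][:,:,::-1],(400,300),interpolation=cv2.INTER_CUBIC))
cv2.imwrite("pics/c5.png",np.hstack(im))
E
```

```text
t 13.47 pos [0.4993 0.0084 0.137 ] yaw -137.2 az -137.55 r 0.1164 | Frad -5.34 Ftan(cw+) 0.13 Fz -2.26 M [ 1.33 -1.59  0.06] Mbolt 0.037 open 0.0159
[0.58734277 0.08995349 0.07603063]
```

View pics/c5.png

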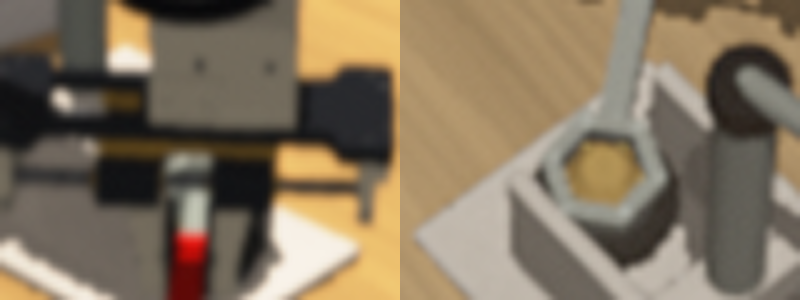

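The scene crop shows the ring about 3 px low at (605,165), with the nose still inside the hole, so the spanner has drooped in the grip. I lift 10 mm more, with a little inward shift, to clear the nose.

>>> send_rows(
  deltas=[
    [[-0.002,0,0],0],
    [[-0.004,0,-0.004],0],
    [[-0.004,0,-0.008],0],
    [[-0.004,0,-0.0125],0],
    [[-0.004,0,-0.0125],0],
  ],
)

```text
clock: 13.98
tool_pos: [0.5009, 0.0104, 0.1466]
orientation: [-179.9, 0.2, -137.2]
force: [4.8, 4.8, -6.8]
opening: 0.0157
gripper_force: 30.0
```

```bash
python3 - <<'E'
from h import *
st(); o=ctrl.get_obs()
p=ctrl.snapshot("scene"); save(p,"sc6")
a=np.radians(o["orientation"][2]); t=o["tool_pos"]; h=np.array([np.cos(a),np.sin(a),0])
# fit ring hole+outline: template search over droop and slide using bright steel mask
img=cv2.cvtColor(p["color"],cv2.COLOR_RGB2HSV).astype(int); steel=(img[...,1]<60)&(img[...,2]>115)
res=[]
for al in range(-2,12):
  for s in np.arange(.108,.13,.002):
    g=t-[0,0,.047]; c=np.cos(np.radians(al)); q=np.sin(np.radians(al)); ax=-h*c-np.array([0,0,q]); up=np.array([0,0,c])-h*q
    ring=g+ax*s-up*.006  # top face centre: top is 16 of 22 -> 6 below handle top
    side=np.cross(up,ax); th=np.radians(np.arange(0,360,5))
    def hexr(af,th): return af/2/np.cos((th+np.pi/6)%(np.pi/3)-np.pi/6)
    P=lambda R:ring+np.outer(R*np.cos(th),ax)+np.outer(R*np.sin(th),side)
    def val(X): u=proj(p,X).round().astype(int); return steel[u[:,1],u[:,0]].mean()
    res.append((val(P(hexr(44,th)/1000))-.5*val(P(hexr(30,th)/1000))-.5*val(P(hexr(60,th)/1000)),al,round(s,3),ring.round(4)))
res.sort(key=lambda r:-r[0]); [print(r) for r in res[:8]]
E
```

```text
t 13.98 pos [0.5009 0.0104 0.1466] yaw -137.23 az -137.71 r 0.1139 | Frad -6.83 Ftan(cw+) 0.28 Fz -6.84 M [ 1.6  -1.95  0.06] Mbolt 0.025 open 0.0157
(np.float64(0.8125), 6, np.float64(0.126), array([0.5925, 0.095 , 0.0805]))
(np.float64(0.8125), 9, np.float64(0.124), array([0.5902, 0.0929, 0.0743]))
(np.float64(0.7986111111111112), 4, np.float64(0.128), array([0.5944, 0.0968, 0.0847]))
(np.float64(0.7986111111111112), 10, np.float64(0.124), array([0.5898, 0.0926, 0.0722]))
(np.float64(0.7986111111111112), 11, np.float64(0.124), array([0.5895, 0.0922, 0.0701]))
(np.float64(0.7916666666666666), 7, np.float64(0.126), array([0.5922, 0.0948, 0.0783]))
(np.float64(0.7847222222222222), 5, np.float64(0.128), array([0.5942, 0.0966, 0.0825]))
(np.float64(0.7847222222222222), 6, np.float64(0.128), array([0.5939, 0.0964, 0.0803]))
```

The droop (about 10°) comes from the ring binding on the hex while I lifted from the handle. I lower back down to level it and neutralise the side forces before lifting again.

>>> send_rows(
  deltas=[
    [[0,0,0.008],0],
    [[0.001,0,0.017],0],
    [[0.002,0,0.026],0],
    [[0.003,0,0.035],0],
    [[0.004,0,0.042],0],
  ],
)

```text
clock: 14.45
tool_pos: [0.4962, 0.0067, 0.1107]
orientation: [180.0, -0.1, -137.3]
force: [-0.4, -0.8, 2.1]
opening: 0.0158
gripper_force: 30.0
```

>>> send_rows(
  deltas=[
    [[0,0,0],0],
    [[0,0,0],0],
    [[0,0,0.001],0],
    [[0,0,0.001],0],
    [[0,0,0.001],0],
  ],
)

```text
clock: 14.87
tool_pos: [0.4967, 0.0071, 0.1109]
orientation: [180.0, -0.0, -137.3]
force: [-1.7, -0.8, -0.3]
opening: 0.0159
gripper_force: 30.0
```

```bash
python3 -c "
from h import *
st()"
```

```text
t 14.87 pos [0.4967 0.0071 0.1109] yaw -137.27 az -137.94 r 0.1192 | Frad 1.78 Ftan(cw+) 0.51 Fz -0.3 M [-0.35  0.18  0.01] Mbolt -0.049 open 0.0159
```

>>> send_rows(
  deltas=[
    [[0,0,0.001],0],
    [[0,0,0.002],0],
    [[0,0,0.002],0],
    [[0,0,0.001],0],
    [[0,0,0],0],
  ],
)

```text
clock: 15.28
tool_pos: [0.4968, 0.0072, 0.1109]
orientation: [180.0, -0.0, -137.3]
force: [-1.1, -1.1, -2.3]
opening: 0.0156
gripper_force: 30.0
```

>>> send_rows(
  deltas=[
    [[0,0,-0.001],0],
    [[0,0,-0.002],0],
    [[0,0,-0.004],0],
    [[0,0,-0.005],0],
    [[0,0,-0.005],0],
  ],
)

```text
clock: 15.7
tool_pos: [0.4971, 0.0073, 0.1152]
orientation: [-180.0, 0.0, -137.3]
force: [0.5, -0.8, -2.3]
opening: 0.0163
gripper_force: 30.0
```

```bash
python3 -c "
from h import *
st()"
```

```text
t 15.7 pos [0.4971 0.0073 0.1152] yaw -137.26 az -137.86 r 0.1188 | Frad 0.17 Ftan(cw+) -0.91 Fz -2.34 M [-0.02  0.    0.01] Mbolt 0.121 open 0.0163
```

Forces are neutral after a 4 mm lift. I continue straight up.

>>> send_rows(
  deltas=[
    [[0,0,-0.003],0],
    [[0,0,-0.006],0],
    [[0,0,-0.009],0],
    [[0,0,-0.01],0],
    [[0,0,-0.01],0],
  ],
)

```text
clock: 16.12
tool_pos: [0.4971, 0.0072, 0.1233]
orientation: [-180.0, 0.0, -137.3]
force: [-0.2, -0.6, -3.0]
opening: 0.0155
gripper_force: 30.0
```

```bash
python3 -c "
from h import *
st()"
```

```text
t 16.12 pos [0.4971 0.0072 0.1233] yaw -137.27 az -137.85 r 0.1189 | Frad 0.54 Ftan(cw+) -0.35 Fz -2.98 M [-0.06  0.03  0.02] Mbolt 0.065 open 0.0155
```

>>> send_rows(
  deltas=[
    [[0,0,-0.004],0],
    [[0,0,-0.008],0],
    [[0,0,-0.0125],0],
    [[0,0,-0.0125],0],
    [[0,0,-0.0125],0],
  ],
)

```text
clock: 16.53
tool_pos: [0.4971, 0.0072, 0.1333]
orientation: [-180.0, 0.0, -137.3]
force: [-0.3, -0.5, -2.3]
opening: 0.0158
gripper_force: 30.0
```

>>> send_rows(
  deltas=[
    [[-0.0008,-0.0155,0],-0.0667],
    [[-0.0032,-0.0308,0],-0.1333],
    [[-0.0072,-0.0457,0],-0.2],
    [[-0.0128,-0.0602,0],-0.2667],
    [[-0.0198,-0.074,0],-0.3333],
  ],
)

```text
clock: 16.95
tool_pos: [0.5489, -0.026, 0.1327]
orientation: [180.0, -0.0, -107.0]
force: [0.7, 0.5, -2.7]
opening: 0.0159
gripper_force: 30.0
```

>>> send_rows(
  deltas=[
    [[-0.0008,-0.0155,0],-0.0667],
    [[-0.0032,-0.0308,0],-0.1333],
    [[-0.0072,-0.0457,0],-0.2],
    [[-0.0128,-0.0602,0],-0.2667],
    [[-0.0198,-0.074,0],-0.3333],
  ],
)

```text
clock: 17.37
tool_pos: [0.6104, -0.0283, 0.1326]
orientation: [180.0, -0.0, -77.0]
force: [0.8, -0.9, -2.3]
opening: 0.0155
gripper_force: 30.0
```

>>> send_rows(
  deltas=[
    [[0,0,0],0],
    [[0,0,0],0],
    [[0,0,0.004],0],
    [[0,0,0.008],0],
    [[0,0,0.008],0],
  ],
)

```text
clock: 17.78
tool_pos: [0.6089, -0.0281, 0.1257]
orientation: [179.9, 0.0, -77.4]
force: [0.4, -0.4, -1.6]
opening: 0.016
gripper_force: 30.0
```

```bash
python3 -c "
from h import *
st()"
```

```text
t 17.78 pos [ 0.6089 -0.0281  0.1257] yaw -77.35 az -78.39 r 0.1175 | Frad 0.43 Ftan(cw+) -0.28 Fz -1.63 M [-0.15  0.04  0.03] Mbolt 0.063 open 0.016
```

>>> send_rows(
  deltas=[
    [[0,-0.001,0.003],0],
    [[0,-0.001,0.006],0],
    [[0,-0.001,0.009],0],
    [[0,-0.001,0.011],0],
    [[0,-0.001,0.013],0],
  ],
)

```text
clock: 18.2
tool_pos: [0.6106, -0.0279, 0.1159]
orientation: [180.0, 0.0, -77.3]
force: [-0.4, -0.7, -2.6]
opening: 0.0156
gripper_force: 30.0
```

```bash
python3 -c "
from h import *
st()"
```

```text
t 18.2 pos [ 0.6106 -0.0279  0.1159] yaw -77.28 az -77.52 r 0.1176 | Frad 0.56 Ftan(cw+) 0.49 Fz -2.57 M [-0.04  0.04  0.03] Mbolt -0.026 open 0.0156
```

>>> send_rows(
  deltas=[
    [[0,0,0.002],0],
    [[0,0,0.004],0],
    [[0,0,0.0055],0],
    [[0,0,0.0055],0],
    [[0,0,0.0055],0],
  ],
)

```text
clock: 18.62
tool_pos: [0.6108, -0.0279, 0.1118]
orientation: [-180.0, -0.0, -77.3]
force: [0.6, -0.4, -2.5]
opening: 0.0159
gripper_force: 30.0
```

```bash
python3 -c "
from h import *
st()"
```

```text
t 18.62 pos [ 0.6108 -0.0279  0.1118] yaw -77.27 az -77.45 r 0.1177 | Frad 0.52 Ftan(cw+) -0.55 Fz -2.47 M [-0.26 -0.03  0.04] Mbolt 0.1 open 0.0159
```

Seated again with no load. I turn 25° to about −102° and then creep.

>>> send_rows(
  deltas=[
    [[-0.0006,0.0129,0],0.0556],
    [[-0.0022,0.0257,0],0.1111],
    [[-0.005,0.0383,0],0.1667],
    [[-0.0089,0.0506,0],0.2222],
    [[-0.0139,0.0625,0],0.2778],
  ],
)

```text
clock: 19.03
tool_pos: [0.559, -0.0282, 0.1118]
orientation: [-180.0, 0.0, -102.5]
force: [0.2, 0.2, -1.8]
opening: 0.0155
gripper_force: 30.0
```

```bash
python3 -c "
from h import *
st()"
```

```text
t 19.03 pos [ 0.559  -0.0282  0.1118] yaw -102.54 az -102.8 r 0.1181 | Frad -0.26 Ftan(cw+) -0.14 Fz -1.84 M [-0.15 -0.09 -0.04] Mbolt -0.023 open 0.0155
```

>>> send_rows(
  deltas=[
    [[-0.0001,0.0052,0],0.0222],
    [[-0.0003,0.0103,0],0.0444],
    [[-0.0003,0.0103,0],0.0444],
    [[-0.0003,0.0103,0],0.0444],
    [[-0.0003,0.0103,0],0.0444],
  ],
)

```text
clock: 19.45
tool_pos: [0.5517, -0.0261, 0.1118]
orientation: [-180.0, -0.0, -106.2]
force: [-0.4, -0.6, -2.0]
opening: 0.0158
gripper_force: 30.0
```

```bash
python3 -c "
from h import *
st()"
```

```text
t 19.45 pos [ 0.5517 -0.0261  0.1118] yaw -106.2 az -106.52 r 0.1179 | Frad 0.67 Ftan(cw+) 0.2 Fz -1.96 M [-0.19  0.24  0.  ] Mbolt -0.02 open 0.0158
```

No torque is felt, so the ring probably sits above the hex (tilted up in the grip). I measure the tilt from the scene image.

```bash
cat > fit.py <<'E'
from h import *
def fit(cams=("scene",)):
    o=ctrl.get_obs(); a=np.radians(o["orientation"][2]); t=o["tool_pos"]; h=np.array([np.cos(a),np.sin(a),0]); th=np.radians(np.arange(0,360,4))
    hexr=lambda af:af/2000/np.cos((th+np.pi/6)%(np.pi/3)-np.pi/6)
    for n in cams:
        p=ctrl.snapshot(n); cv2.imwrite(f"pics/fit_{o['clock']:.1f}{n}.png",p["color"][:,:,::-1])
        g=cv2.GaussianBlur(cv2.cvtColor(p["color"],cv2.COLOR_RGB2LAB).astype(np.float32),(0,0),.7); res=[]
        for al in np.arange(-10,13,1.):
          for s in np.arange(.112,.129,.002):
            c,q=np.cos(np.radians(al)),np.sin(np.radians(al)); ax=-h*c-np.array([0,0,q]); up=np.array([0,0,c])-h*q
            ring=t-[0,0,.047]+ax*s-up*.006; side=np.cross(up,ax)
            def val(af):
                R=hexr(af); u=proj(p,ring+np.outer(R*np.cos(th),ax)+np.outer(R*np.sin(th),side)).astype(np.float32)
                return cv2.remap(g,u[:,0].copy(),u[:,1].copy(),cv2.INTER_LINEAR)[:,0]
            m,i,e=val(45),val(31),val(62)
            res.append((-(m.std(0).sum())+.5*np.linalg.norm(m-i,axis=1).mean()+.5*np.linalg.norm(m-e,axis=1).mean(),al,round(s,3),ring.round(4)))
        res.sort(key=lambda r:-r[0]); print(n); [print(round(float(r[0]),1),*r[1:]) for r in res[:5]]
E
python3 -c "
from fit import *
fit()"
```

```text
scene
30.8 -3.0 0.118 [0.5846 0.0874 0.065 ]
30.6 -4.0 0.118 [0.5846 0.0874 0.0671]
30.5 -2.0 0.116 [0.5841 0.0855 0.0629]
30.1 -5.0 0.12 [0.5852 0.0892 0.0693]
29.5 -1.0 0.116 [0.584  0.0854 0.0609]
```

The fit gives about 3° of ring-up tilt with the underside near 49 mm, just above the hex. I go back to −77° and lower further so that the pedestal levels it.

>>> send_rows(
  deltas=[
    [[-0.0008,-0.015,-0.0025],-0.0644],
    [[-0.003,-0.0298,-0.0025],-0.1289],
    [[-0.0068,-0.0443,-0.0025],-0.1933],
    [[-0.012,-0.0583,-0.0025],-0.2578],
    [[-0.0186,-0.0718,-0.0025],-0.3222],
  ],
)

```text
clock: 19.92
tool_pos: [0.6117, -0.0281, 0.1136]
orientation: [-180.0, 0.0, -77.0]
force: [-0.2, 0.4, -2.9]
opening: 0.0156
gripper_force: 30.0
```

>>> send_rows(
  deltas=[
    [[0,0,0],0],
    [[0,0,0.0025],0],
    [[0,0,0.004],0],
    [[0,0,0.005],0],
    [[0,0,0.005],0],
  ],
)

```text
clock: 20.33
tool_pos: [0.6109, -0.028, 0.1102]
orientation: [-179.9, -0.0, -77.3]
force: [1.1, -1.4, 2.1]
opening: 0.0157
gripper_force: 30.0
```

```bash
python3 -c "
from h import *
st()"
```

```text
t 20.33 pos [ 0.6109 -0.028   0.1102] yaw -77.33 az -77.38 r 0.1178 | Frad 1.66 Ftan(cw+) -0.8 Fz 2.08 M [-0.37 -0.46 -0.12] Mbolt -0.027 open 0.0157
```

>>> send_rows(
  deltas=[
    [[0,0,0.001],0],
    [[0,0,0.002],0],
    [[0,0,0.003],0],
    [[0,0,0.004],0],
    [[0,0,0.004],0],
  ],
)

```text
clock: 20.75
tool_pos: [0.6108, -0.0279, 0.1064]
orientation: [-180.0, -0.0, -77.3]
force: [2.1, -2.8, 1.8]
opening: 0.0161
gripper_force: 30.0
```

```bash
python3 -c "
from h import *
st()"
```

```text
t 20.75 pos [ 0.6108 -0.0279  0.1064] yaw -77.28 az -77.43 r 0.1177 | Frad 3.2 Ftan(cw+) -1.47 Fz 1.82 M [-0.72 -0.67 -0.16] Mbolt 0.01 open 0.0161
```

>>> send_rows(
  deltas=[
    [[0.001,0.004,0],0.0222],
    [[0.001,0.0078,0],0.0444],
    [[0.0008,0.0116,0],0.0667],
    [[0.001,0.0078,0],0.0444],
    [[0.001,0.004,0],0.0222],
  ],
)

```text
clock: 21.17
tool_pos: [0.6075, -0.0293, 0.1064]
orientation: [180.0, 0.0, -79.2]
force: [1.2, -1.6, 0.2]
opening: 0.0159
gripper_force: 30.0
```

```bash
python3 -c "
from fit import *
st(); fit()"
```

```text
t 21.17 pos [ 0.6075 -0.0293  0.1064] yaw -79.21 az -79.15 r 0.1184 | Frad 1.79 Ftan(cw+) -0.85 Fz 0.2 M [-0.61 -0.61 -0.12] Mbolt -0.02 open 0.0159
scene
28.9 -6.0 0.118 [0.5854 0.0866 0.0658]
28.6 -5.0 0.116 [0.5858 0.0847 0.0635]
27.7 -5.0 0.118 [0.5854 0.0867 0.0637]
27.7 -4.0 0.116 [0.5858 0.0848 0.0615]
27.5 -7.0 0.118 [0.5854 0.0864 0.0678]
```

The ring still rests on top of the hex with about 6° of tilt. The clean fix is to take it out through the mouth, level it flat on the bare table, re-measure the bolt with the wrist camera and regrasp.

>>> send_rows(
  deltas=[
    [[0,0,-0.02],0],
    [[0,0,-0.0375],0],
    [[0,0,-0.0375],0],
    [[0.03,0,-0.0375],0],
    [[0.07,0,-0.0375],0],
  ],
)

```text
clock: 21.63
tool_pos: [0.6176, -0.0828, 0.1358]
orientation: [179.9, 0.1, -79.1]
force: [0.4, -0.1, -2.3]
opening: 0.0157
gripper_force: 30.0
```

>>> send_rows(
  deltas=[
    [[0.04,0,0],0],
    [[0.08,0,0],0],
    [[0.12,0,0],0],
    [[0.14,0,0],0],
    [[0.14,0,0],0],
  ],
)

```text
clock: 22.05
tool_pos: [0.6384, -0.1973, 0.1347]
orientation: [179.9, 0.0, -79.5]
force: [0.0, 0.6, -2.1]
opening: 0.0158
gripper_force: 30.0
```

>>> send_rows(
  deltas=[
    [[0,0,0.025],0],
    [[0,0,0.05],0],
    [[0,0,0.06],0],
    [[0,0,0.06],0],
    [[0,0,0.06],0],
  ],
)

```text
clock: 22.47
tool_pos: [0.6388, -0.1938, 0.088]
orientation: [179.9, 0.0, -79.2]
force: [0.7, 0.2, -2.7]
opening: 0.0155
gripper_force: 30.0
```

```bash
python3 -c "
from fit import *
st(); fit()"
```

```text
t 22.47 pos [ 0.6388 -0.1938  0.088 ] yaw -79.23 az -79.19 r 0.2859 | Frad -0.08 Ftan(cw+) -0.77 Fz -2.67 M [-0.09 -0.06  0.07] Mbolt 0.293 open 0.0155
scene
-10.2 4.0 0.128 [ 0.615  -0.0688  0.0261]
-10.4 3.0 0.128 [ 0.615  -0.0685  0.0283]
-10.5 5.0 0.128 [ 0.6151 -0.069   0.0238]
-10.7 4.0 0.126 [ 0.6154 -0.0707  0.0262]
-10.7 5.0 0.126 [ 0.6154 -0.071   0.024 ]
```

>>> send_rows(
  deltas=[
    [[0,0,0.006],0],
    [[0,0,0.012],0],
    [[0,0,0.018],0],
    [[0,0,0.0235],0],
    [[0,0,0.0235],0],
  ],
)

```text
clock: 22.93
tool_pos: [0.6394, -0.1942, 0.0694]
orientation: [-180.0, -0.0, -79.3]
force: [0.9, 1.4, -0.8]
opening: 0.0161
gripper_force: 30.0
```

>>> send_rows(
  deltas=[
    [[0,0,0],0],
    [[0,0,0],0],
    [[0,0,0],0],
    [[0,0,0],0],
    [[0,0,0],0],
  ],
  gripper=0.5,
)

```text
clock: 23.35
tool_pos: [0.6392, -0.1945, 0.0699]
orientation: [-180.0, -0.0, -79.3]
force: [1.5, -0.0, 0.3]
opening: 0.0418
gripper_force: 0.0
```

```bash
python3 -c "
from fit import *
st()
rows([.6385,-.194,.069],-79.2,[.6385,-.194,.2],-79.2)
rows([.6385,-.194,.20],-79.2,[.59,.03,.29],-90)"
```

```text
t 23.35 pos [ 0.6392 -0.1945  0.0699] yaw -79.28 az -79.15 r 0.2866 | Frad 0.33 Ftan(cw+) -1.51 Fz 0.32 M [0.04 0.   0.  ] Mbolt 0.435 open 0.0418
[[[0.0, 0.0, -0.0328], -0.0], [[0.0, 0.0, -0.0655], -0.0], [[0.0, 0.0, -0.0982], -0.0], [[0.0, 0.0, -0.131], -0.0], [[0.0, 0.0, -0.1638], -0.0]]
[[[-0.0573, 0.0014, -0.0225], 0.024], [[-0.1146, 0.0028, -0.045], 0.048], [[-0.1718, 0.0043, -0.0675], 0.072], [[-0.2291, 0.0057, -0.09], 0.096], [[-0.2864, 0.0071, -0.1125], 0.12]]
```

>>> send_rows(
  deltas=[
    [[0,0,-0.033],0],
    [[0,0,-0.066],0],
    [[0,0,-0.098],0],
    [[0,0,-0.131],0],
    [[0,0,-0.164],0],
  ],
  gripper=1,
)

```text
clock: 23.77
tool_pos: [0.6389, -0.1945, 0.2023]
orientation: [180.0, -0.0, -79.3]
force: [-0.1, 0.1, -0.1]
opening: 0.0717
gripper_force: 0.0
```

>>> send_rows(
  deltas=[
    [[-0.048,0.001,-0.0225],0.024],
    [[-0.096,0.003,-0.045],0.048],
    [[-0.144,0.004,-0.0675],0.072],
    [[-0.192,0.0057,-0.09],0.096],
    [[-0.24,0.007,-0.1125],0.12],
  ],
)

```text
clock: 24.18
tool_pos: [0.5978, -0.0088, 0.2904]
orientation: [-180.0, 0.0, -90.2]
force: [0.6, 0.5, -1.0]
opening: 0.0877
gripper_force: 0.0
```

>>> send_rows(
  deltas=[
    [[-0.046,0,0],0],
    [[-0.046,0,0],0],
    [[-0.046,0,0],0],
    [[-0.046,0,0],0],
    [[-0.046,0,0],0],
  ],
)

```text
clock: 24.6
tool_pos: [0.5985, 0.0259, 0.289]
orientation: [180.0, -0.0, -90.1]
force: [-0.4, 0.5, -0.4]
opening: 0.0873
gripper_force: 0.0
```

```bash
cat > bolt.py <<'E'
from h import *
def bolt(p,c0=(.5852,.087)):
    hsv=cv2.cvtColor(p["color"],cv2.COLOR_RGB2HSV).astype(int); m=((hsv[...,0]>15)&(hsv[...,0]<32)&(hsv[...,1]>140)&(hsv[...,2]>70)).astype(np.uint8)
    u,v=proj(p,[*c0,.052])[0].astype(int); w=np.zeros_like(m); w[max(v-35,0):v+35,u-35:u+35]=1; m&=w
    n,l,s,_=cv2.connectedComponentsWithStats(m); i=1+np.argmax(s[1:,4]); m=(l==i).astype(np.uint8); m=cv2.morphologyEx(m,cv2.MORPH_CLOSE,np.ones((5,5),np.uint8)); print("area",s[i])
    m=m.astype(float); best=[]; R=.034/2/np.cos(np.pi/6)
    k=np.radians(np.arange(6)*60+30); big=4; y0,x0=max(v-40,0),u-40; M=cv2.resize(m[y0:v+40,x0:u+40],None,fx=big,fy=big,interpolation=cv2.INTER_LINEAR)>.5
    def sc(cx,cy,a):
        P=[]
        for z in(.05,.041): P.append(proj(p,np.c_[cx+R*np.cos(k+a),cy+R*np.sin(k+a),np.full(6,z)]))
        h=cv2.convexHull(np.vstack(P).astype(np.float32))[:,0]; t=np.zeros(M.shape,np.uint8); cv2.fillPoly(t,[((h-[x0,y0]+.5)*big-.5).round().astype(int)],1); t=t>0
        return (t&M).sum()/(t|M).sum()
    for a in range(0,60,3): best+=[(sc(c0[0]+dx,c0[1]+dy,np.radians(a)),a,dx,dy) for dx in np.arange(-.004,.0041,.001) for dy in np.arange(-.004,.0041,.001)]
    b=max(best); b=max((sc(c0[0]+dx,c0[1]+dy,np.radians(a)),a,dx,dy) for a in np.arange(b[1]-4,b[1]+4.1,.5) for dx in b[2]+np.arange(-.001,.0011,.0005) for dy in b[3]+np.arange(-.001,.0011,.0005))
    print("iou %.3f flat angle mod60 %.1f centre %.4f %.4f"%(b[0],b[1]%60,c0[0]+b[2],c0[1]+b[3])); return b
E
python3 - <<'E'
from bolt import *
import json
st(); q=json.load(open("w1.json")); q["color"]=cv2.imread("pics/w1.png")[:,:,::-1].copy(); bolt(q)
w=ctrl.snapshot("wrist"); save(w,"w7"); bolt(w)
hsv=cv2.cvtColor(w["color"],cv2.COLOR_RGB2HSV); m=((hsv[...,1]>190)&((hsv[...,0]<6)|(hsv[...,0]>174))&(hsv[...,2]>60)).astype(np.uint8)
n,l,s,c=cv2.connectedComponentsWithStats(m)
for i in range(1,n):
    if s[i,4]>200:
        v,u=np.nonzero(l==i); r=cv2.minAreaRect(np.c_[u,v].astype(np.float32)); print(s[i].tolist(), ray(w,cv2.boxPoints(r),.02).round(4).tolist())
E
```

```text
t 24.6 pos [0.5985 0.0259 0.289 ] yaw -90.11 az -77.71 r 0.0626 | Frad -0.51 Ftan(cw+) 0.4 Fz -0.39 M [-0.03  0.04  0.03] Mbolt 0.009 open 0.0873
area [306 252  36  35 932]
iou 0.960 flat angle mod60 22.5 centre 0.5852 0.0870
area [315 256  35  37 945]
iou 0.966 flat angle mod60 53.5 centre 0.5852 0.0870
```

The fit works well. The bolt flat was at 22.5° and is now at 53.5°, so it has turned about 91° clockwise and about 32–52° remain to home. The next seat is at handle −66.5°. I go back to regrasp nearer the ring.

```bash
python3 -c "
from h import *
o=ctrl.get_obs();print(o['joint_pos'])
rows([.5985,.0259,.289],-90.1,[.6368,-.1817,.13],-79.3)"
```

```text
[ 2.11252131e+01  1.36066114e+01 -9.53327654e+00  1.57305966e-03
 -6.69093692e+01 -2.12657229e+01]
[[[0.0519, -0.0097, 0.0397], -0.024], [[0.1038, -0.0193, 0.0795], -0.048], [[0.1556, -0.029, 0.1192], -0.072], [[0.2075, -0.0387, 0.159], -0.096], [[0.2594, -0.0483, 0.1987], -0.12]]
```

>>> send_rows(
  deltas=[
    [[0.042,-0.0077,0.02],-0.024],
    [[0.084,-0.0155,0.05],-0.048],
    [[0.126,-0.023,0.08],-0.072],
    [[0.168,-0.031,0.11],-0.096],
    [[0.21,-0.039,0.14],-0.12],
  ],
)

```text
clock: 25.07
tool_pos: [0.6293, -0.1439, 0.1763]
orientation: [180.0, -0.0, -79.2]
force: [0.9, 0.3, 1.1]
opening: 0.0877
gripper_force: 0.0
```

```bash
python3 - <<'E'
from h import *
w=ctrl.snapshot("wrist"); save(w,"w8"); o=ctrl.get_obs(); t=o["tool_pos"]; y=o["orientation"][2]; print(t,y)
hsv=cv2.cvtColor(w["color"],cv2.COLOR_RGB2HSV); m=((hsv[...,1]>170)&((hsv[...,0]<6)|(hsv[...,0]>174))&(hsv[...,2]>40)).astype(np.uint8)
n,l,s,c=cv2.connectedComponentsWithStats(m)
for i in range(1,n):
    if s[i,4]>200:
        v,u=np.nonzero(l==i); r=cv2.minAreaRect(np.c_[u,v].astype(np.float32)); B=ray(w,cv2.boxPoints(r),.02)[:,:2]; 
        e=sorted([(np.linalg.norm(B[k]-B[(k+1)%4]),k) for k in range(4)])[:2]; E=[(B[k]+B[(k+1)%4])/2 for _,k in e]; d=E[0]-E[1]
        print(s[i].tolist(),np.round(E,4).tolist(),np.linalg.norm(d).round(4),np.degrees(np.arctan2(d[1],d[0])).round(2))
rows(t,y,[.6368,-.1817,.13],-79.3); rows(t,y,[.6368,-.1817,.0692],-79.3)
E
```

```text
[ 0.62749423 -0.14850098  0.17035263] -79.2801377149601
[95, 0, 58, 20, 606] [[0.7602, -0.2764], [0.7949, -0.2698]] 0.0353 -169.22
[307, 62, 23, 156, 3428] [[0.6537, -0.2669], [0.6345, -0.1659]] 0.1029 -79.25
[[[0.0086, -0.0007, 0.0101], np.float64(0.0)], [[0.0172, -0.0015, 0.0202], np.float64(0.0001)], [[0.0258, -0.0022, 0.0303], np.float64(0.0001)], [[0.0344, -0.003, 0.0404], np.float64(0.0002)], [[0.0429, -0.0037, 0.0504], np.float64(0.0002)]]
[[[0.0086, -0.0007, 0.0253], np.float64(0.0)], [[0.0172, -0.0015, 0.0506], np.float64(0.0001)], [[0.0258, -0.0022, 0.0759], np.float64(0.0001)], [[0.0344, -0.003, 0.1012], np.float64(0.0002)], [[0.0429, -0.0037, 0.1264], np.float64(0.0002)]]
```

>>> send_rows(
  deltas=[
    [[0.02,0,0.02],0],
    [[0.04,0,0.04],0],
    [[0.05,0.0005,0.06],0],
    [[0.05,0.0005,0.07],0],
    [[0.05,0.0005,0.07],0],
  ],
  gripper=0.6,
)

```text
clock: 25.53
tool_pos: [0.6349, -0.1817, 0.1188]
orientation: [179.7, 0.1, -79.4]
force: [-0.4, -0.2, -0.2]
opening: 0.0595
gripper_force: 0.0
```

```bash
python3 - <<'E'
from h import *
o=ctrl.get_obs(); t=o["tool_pos"]; y=o["orientation"][2]; print(t,y,o["qvel"].round(1))
rows(t,y,[.6372,-.1817,.0692],-79.3)
E
```

```text
[ 0.63494059 -0.18166795  0.11884638] -79.43686701235052 [ 1.3 -2.1  1.4  0.4 -1.8 -0.2]
[[[0.0001, -0.0006, 0.0124], np.float64(-0.0003)], [[0.0002, -0.0011, 0.0248], np.float64(-0.0006)], [[0.0003, -0.0017, 0.0372], np.float64(-0.0009)], [[0.0004, -0.0022, 0.0496], np.float64(-0.0012)], [[0.0006, -0.0028, 0.0621], np.float64(-0.0015)]]
```

>>> send_rows(
  deltas=[
    [[0,-0.001,0.015],0],
    [[0,-0.002,0.035],0],
    [[0,-0.002,0.055],0],
    [[0,-0.002,0.0635],0],
    [[0,-0.002,0.0635],0],
  ],
)

```text
clock: 25.95
tool_pos: [0.6375, -0.1795, 0.0694]
orientation: [179.9, 0.0, -79.2]
force: [0.2, 0.3, -0.6]
opening: 0.0525
gripper_force: 0.0
```

>>> send_rows(
  deltas=[
    [[0,0,0],0],
    [[0,0,0],0],
    [[0,0,0],0],
    [[0,0,0],0],
    [[0,0,0],0],
  ],
  gripper=0,
)

```text
clock: 26.37
tool_pos: [0.6385, -0.1801, 0.0715]
orientation: [-179.9, -0.0, -79.3]
force: [0.7, 0.5, -0.5]
opening: 0.0249
gripper_force: 0.0
```

>>> send_rows(
  deltas=[
    [[0,0,0],0],
    [[0,0,0],0],
    [[0,0,0],0],
    [[0,0,0],0],
    [[0,0,0],0],
  ],
)

```text
clock: 26.78
tool_pos: [0.638, -0.1803, 0.0711]
orientation: [180.0, -0.0, -79.3]
force: [-3.8, 0.3, 5.9]
opening: 0.0161
gripper_force: 30.0
```

```bash
python3 - <<'E'
from h import *
st((.6176,-.0764)); o=ctrl.get_obs(); t=o["tool_pos"]; y=o["orientation"][2]
h=lambda q:np.array([np.cos(np.radians(q)),np.sin(np.radians(q))])
r=np.hypot(*(t[:2]-[.6176,-.0764])); print("s",r)
# lift, then to 40mm out at -66.5, then in
T=np.r_[np.array([.5852,.087])+(r+.03)*h(-66.5),.17]
rows(np.r_[t[:2],.17],y,T,-66.5)
E
```

```text
t 26.78 pos [ 0.638  -0.1803  0.0711] yaw -79.26 az -78.91 r 0.1058 | Frad -1.05 Ftan(cw+) 3.7 Fz 5.88 M [0.14 1.17 0.08] Mbolt -0.312 open 0.0161
s 0.10583764316425427
[[[-0.035, -0.007, 0.0], np.float64(-0.0284)], [[-0.07, -0.014, 0.0], np.float64(-0.0567)], [[-0.1049, -0.021, 0.0], np.float64(-0.0851)], [[-0.1399, -0.028, 0.0], np.float64(-0.1134)], [[-0.1749, -0.035, 0.0], np.float64(-0.1418)]]
```

>>> send_rows(
  deltas=[
    [[0,0,-0.015],0],
    [[0,0,-0.045],0],
    [[0,0,-0.085],0],
    [[0,0,-0.12],0],
    [[0,0,-0.125],0],
  ],
)

```text
clock: 27.2
tool_pos: [0.6409, -0.1805, 0.1771]
orientation: [-179.5, -0.2, -79.2]
force: [1.6, -1.0, -0.9]
opening: 0.0154
gripper_force: 30.0
```

>>> send_rows(
  deltas=[
    [[-0.035,-0.007,0],-0.0284],
    [[-0.07,-0.014,0],-0.0567],
    [[-0.105,-0.021,0],-0.0851],
    [[-0.14,-0.028,0],-0.1134],
    [[-0.175,-0.035,0],-0.1418],
  ],
)

```text
clock: 27.62
tool_pos: [0.6394, -0.0361, 0.1708]
orientation: [-180.0, 0.0, -66.4]
force: [-0.3, -0.2, -1.7]
opening: 0.0157
gripper_force: 30.0
```

>>> send_rows(
  deltas=[
    [[0,0,0],0],
    [[0,0,0],0],
    [[0,0,0],0],
    [[0,0,0],0],
    [[0,0,0],0],
  ],
)

```text
clock: 28.03
tool_pos: [0.6395, -0.0383, 0.1707]
orientation: [180.0, 0.0, -66.6]
force: [-0.8, -0.1, -2.0]
opening: 0.0158
gripper_force: 30.0
```

```bash
sed -i 's/np.arange(.112,.129,.002)/np.arange(.098,.115,.002)/; s/-up\*.006/-up*.008/' fit.py; python3 - <<'E'
from fit import *
st(); fit(); o=ctrl.get_obs(); t=o["tool_pos"]; y=o["orientation"][2]
h=np.array([np.cos(np.radians(-66.5)),np.sin(np.radians(-66.5))]); c=np.array([.5852,.087])
rows(t,y,np.r_[c+.1058*h,.134],-66.5)
E
```

```text
t 28.03 pos [ 0.6395 -0.0383  0.1707] yaw -66.59 az -66.55 r 0.1366 | Frad -0.23 Ftan(cw+) 0.73 Fz -1.98 M [-0.05 -0.01  0.05] Mbolt -0.047 open 0.0158
scene
10.1 6.0 0.11 [0.5964 0.0613 0.1042]
9.8 7.0 0.11 [0.5965 0.061  0.1023]
9.7 5.0 0.11 [0.5963 0.0616 0.1061]
9.6 6.0 0.108 [0.5972 0.0595 0.1044]
9.5 2.0 0.104 [0.5984 0.0568 0.112 ]
[[[-0.0077, -0.0, 0.0092], np.float64(-0.0002)], [[-0.0154, -0.0, 0.0183], np.float64(-0.0004)], [[-0.0231, -0.0, 0.0275], np.float64(-0.0006)], [[-0.0308, -0.0001, 0.0366], np.float64(-0.0008)], [[-0.0385, -0.0001, 0.0458], np.float64(-0.001)]]
```

>>> send_rows(
  deltas=[
    [[-0.0385,0,0],0],
    [[-0.0385,0,0.01],0],
    [[-0.0385,0,0.025],0],
    [[-0.0385,0,0.038],0],
    [[-0.0385,0,0.038],0],
  ],
)

```text
clock: 28.5
tool_pos: [0.6259, -0.01, 0.1372]
orientation: [179.8, 0.1, -66.6]
force: [-1.4, -0.4, -3.3]
opening: 0.0157
gripper_force: 30.0
```

>>> send_rows(
  deltas=[
    [[0,0,0.004],0],
    [[0,0,0.009],0],
    [[0,0,0.014],0],
    [[0,0,0.019],0],
    [[0,0,0.019],0],
  ],
)

```text
clock: 28.92
tool_pos: [0.627, -0.0093, 0.1242]
orientation: [179.9, 0.0, -66.5]
force: [0.8, 0.4, -2.4]
opening: 0.016
gripper_force: 30.0
```

```bash
python3 - <<'E'
from fit import *
st(); fit()
E
```

```text
t 28.92 pos [ 0.627  -0.0093  0.1242] yaw -66.53 az -66.54 r 0.105 | Frad -0.07 Ftan(cw+) -0.91 Fz -2.44 M [-0.09  0.11 -0.03] Mbolt 0.067 open 0.016
scene
38.6 1.0 0.106 [0.5849 0.0877 0.0674]
37.6 0.0 0.106 [0.5848 0.0879 0.0692]
37.1 2.0 0.106 [0.5849 0.0876 0.0655]
35.9 1.0 0.104 [0.5857 0.0859 0.0674]
34.9 2.0 0.104 [0.5857 0.0857 0.0656]
```

Strong fit: level (1°), ring centred at (0.5849, 0.0877) over the bolt. I lower it onto the hex.

>>> send_rows(
  deltas=[
    [[0,0,0.002],0],
    [[0,0,0.004],0],
    [[0,0,0.006],0],
    [[0,0,0.008],0],
    [[0,0,0.008],0],
  ],
)

```text
clock: 29.38
tool_pos: [0.6272, -0.0091, 0.1184]
orientation: [180.0, 0.0, -66.5]
force: [-0.4, 0.1, -2.4]
opening: 0.0158
gripper_force: 30.0
```

```bash
python3 -c "
from h import *
st()"
```

```text
t 29.38 pos [ 0.6272 -0.0091  0.1184] yaw -66.51 az -66.4 r 0.1049 | Frad -0.23 Ftan(cw+) 0.3 Fz -2.42 M [-0.06  0.05 -0.01] Mbolt -0.041 open 0.0158
```

>>> send_rows(
  deltas=[
    [[0,0,0.002],0],
    [[0,0,0.004],0],
    [[0,0,0.006],0],
    [[0,0,0.0065],0],
    [[0,0,0.0065],0],
  ],
)

```text
clock: 29.8
tool_pos: [0.6273, -0.0092, 0.1133]
orientation: [180.0, 0.0, -66.5]
force: [0.3, 0.3, -2.4]
opening: 0.0162
gripper_force: 30.0
```

```bash
python3 -c "
from fit import *
st(); fit()"
```

```text
t 29.8 pos [ 0.6273 -0.0092  0.1133] yaw -66.51 az -66.37 r 0.105 | Frad -0.12 Ftan(cw+) -0.37 Fz -2.42 M [-0.09  0.01  0.04] Mbolt 0.077 open 0.0162
scene
32.6 1.0 0.106 [0.5851 0.0879 0.0565]
31.2 0.0 0.106 [0.585  0.088  0.0583]
30.7 2.0 0.106 [0.5852 0.0877 0.0546]
29.8 1.0 0.104 [0.5859 0.0861 0.0565]
29.7 2.0 0.104 [0.586  0.0859 0.0547]
```

Seated cleanly (underside about 42 mm, no contact force). I turn 20° clockwise and feel for drag.

>>> send_rows(
  deltas=[
    [[-0.0003,0.0092,0],0.0444],
    [[-0.0013,0.0184,0],0.0889],
    [[-0.0029,0.0274,0],0.1333],
    [[-0.0051,0.0364,0],0.1778],
    [[-0.008,0.0451,0],0.2222],
  ],
)

```text
clock: 30.27
tool_pos: [0.592, -0.0183, 0.1139]
orientation: [-179.9, -0.0, -86.7]
force: [2.5, -2.7, -3.8]
opening: 0.0156
gripper_force: 30.0
```

```bash
cat >> h.py <<'E'
def tq(n=6,c=(.5852,.087)):
    "torque about bolt, averaged over n readings"
    L=[]
    for i in range(n):
        o=ctrl.get_obs(); d=o["tool_pos"][:2]-c; F=o["force"]; q=np.radians(o["orientation"][2])
        L.append([d[0]*F[1]-d[1]*F[0]+o["moment"][2],F[0]*np.cos(q)+F[1]*np.sin(q),F[0]*np.sin(q)-F[1]*np.cos(q),F[2],o["moment"][2],o["orientation"][2],o["tool_pos"][2],np.hypot(*d),np.degrees(np.arctan2(d[1],d[0]))])
        if i<n-1: ctrl.snapshot("scene")
    L=np.array(L); print("clock",round(o["clock"],2),dict(zip("T Frad Ftan Fz Mz yaw z r az".split(),L.mean(0).round(4).tolist())),"sdT",L[:,0].std().round(3))
E
python3 -c "
from h import *
tq(4)"
```

```text
clock 30.42 {'T': 0.305, 'Frad': 4.459, 'Ftan': -1.5377, 'Fz': -3.7823, 'Mz': 0.1437, 'yaw': -86.6504, 'z': 0.1139, 'r': 0.1055, 'az': -86.5207} sdT 0.22
```

>>> send_rows(
  deltas=[
    [[0.0003,0.0069,0],0.0333],
    [[0.0001,0.0138,0],0.0667],
    [[-0.001,0.0206,0],0.1],
    [[-0.0023,0.0274,0],0.1333],
    [[-0.0033,0.0324,0],0.1578],
  ],
)

```text
clock: 30.83
tool_pos: [0.5659, -0.0169, 0.1137]
orientation: [-180.0, -0.0, -100.7]
force: [1.5, -2.9, -3.5]
opening: 0.0157
gripper_force: 30.0
```

```bash
python3 -c "
from h import *
tq(10)"
```

```text
clock 31.28 {'T': 0.3249, 'Frad': 4.1841, 'Ftan': -1.7066, 'Fz': -2.4807, 'Mz': 0.1455, 'yaw': -100.61, 'z': 0.1136, 'r': 0.1056, 'az': -100.5101} sdT 0.071
```

>>> send_rows(
  deltas=[
    [[0,0.0035,0],0.0167],
    [[-0.0001,0.0069,0],0.0333],
    [[-0.0003,0.0092,0],0.0444],
    [[-0.0003,0.0092,0],0.0444],
    [[-0.0003,0.0092,0],0.0444],
  ],
)

```text
clock: 31.7
tool_pos: [0.5586, -0.0152, 0.1136]
orientation: [180.0, -0.0, -104.6]
force: [1.2, -5.7, -1.5]
opening: 0.0156
gripper_force: 30.0
```

```bash
python3 -c "
from h import *
tq(10)"
```

```text
clock 32.15 {'T': 0.3978, 'Frad': 5.1233, 'Ftan': -2.1891, 'Fz': -1.9741, 'Mz': 0.1672, 'yaw': -104.6134, 'z': 0.1136, 'r': 0.1056, 'az': -104.5474} sdT 0.064
```

>>> send_rows(
  deltas=[
    [[0.0005,0.0035,0],0.0167],
    [[0.001,0.0069,0],0.0333],
    [[0.0009,0.0092,0],0.0444],
    [[0.0009,0.0092,0],0.0444],
    [[0.0009,0.0092,0],0.0444],
  ],
)

```text
clock: 32.57
tool_pos: [0.5516, -0.0134, 0.1136]
orientation: [-180.0, 0.0, -108.6]
force: [1.9, -0.9, -3.2]
opening: 0.0159
gripper_force: 30.0
```

```bash
python3 -c "
from h import *
tq(10)"
```

```text
clock 33.02 {'T': 0.3757, 'Frad': -1.6782, 'Ftan': -1.3839, 'Fz': -3.4304, 'Mz': 0.2286, 'yaw': -108.6589, 'z': 0.1136, 'r': 0.106, 'az': -108.4937} sdT 0.057
```

>>> send_rows(
  deltas=[
    [[0,0.0035,0],0.0167],
    [[-0.0001,0.0069,0],0.0333],
    [[-0.0003,0.0092,0],0.0444],
    [[-0.0003,0.0092,0],0.0444],
    [[-0.0003,0.0092,0],0.0444],
  ],
)

```text
clock: 33.43
tool_pos: [0.5446, -0.011, 0.1136]
orientation: [-180.0, 0.0, -112.6]
force: [2.2, 2.3, -5.1]
opening: 0.0155
gripper_force: 30.0
```

```bash
python3 -c "
from h import *
tq(10)"
```

```text
clock 33.88 {'T': 0.3678, 'Frad': -4.2184, 'Ftan': -1.0622, 'Fz': -4.2632, 'Mz': 0.2536, 'yaw': -112.6701, 'z': 0.1136, 'r': 0.1061, 'az': -112.4834} sdT 0.061
```

Still plain drag (0.37 N m). I continue in 4° steps, trimming the radius back a little.

>>> send_rows(
  deltas=[
    [[-0.0002,0.0035,0],0.0167],
    [[-0.0005,0.0069,0],0.0333],
    [[-0.0007,0.0092,0],0.0444],
    [[-0.0007,0.0092,0],0.0444],
    [[-0.0007,0.0092,0],0.0444],
  ],
)

```text
clock: 34.3
tool_pos: [0.5378, -0.0079, 0.1136]
orientation: [-180.0, -0.0, -116.6]
force: [3.3, 2.4, -4.2]
opening: 0.0155
gripper_force: 30.0
```

```bash
python3 -c "
from h import *
tq(10)"
```

```text
clock 34.75 {'T': 0.3364, 'Frad': -3.479, 'Ftan': -1.0966, 'Fz': -3.5285, 'Mz': 0.2191, 'yaw': -116.6733, 'z': 0.1135, 'r': 0.1061, 'az': -116.5243} sdT 0.056
```

>>> send_rows(
  deltas=[
    [[-0.0002,0.0035,0],0.0167],
    [[-0.0005,0.0069,0],0.0333],
    [[-0.0007,0.0092,0],0.0444],
    [[-0.0007,0.0092,0],0.0444],
    [[-0.0007,0.0092,0],0.0444],
  ],
)

```text
clock: 35.17
tool_pos: [0.5312, -0.0043, 0.1135]
orientation: [180.0, -0.0, -120.7]
force: [2.3, 0.3, -3.0]
opening: 0.016
gripper_force: 30.0
```

```bash
python3 -c "
from h import *
tq(10)"
```

```text
clock 35.62 {'T': 0.4052, 'Frad': -0.6632, 'Ftan': -1.7527, 'Fz': -2.6882, 'Mz': 0.2193, 'yaw': -120.6736, 'z': 0.1135, 'r': 0.106, 'az': -120.5827} sdT 0.072
```

>>> send_rows(
  deltas=[
    [[0,0.0023,0],0.0111],
    [[-0.0001,0.0046,0],0.0222],
    [[-0.0002,0.0069,0],0.0333],
    [[-0.0002,0.0069,0],0.0333],
    [[-0.0002,0.0069,0],0.0333],
  ],
)

```text
clock: 36.03
tool_pos: [0.5265, -0.0012, 0.1135]
orientation: [180.0, -0.0, -123.7]
force: [0.9, -1.5, -2.8]
opening: 0.0158
gripper_force: 30.0
```

```bash
python3 -c "
from h import *
tq(12)"
```

```text
clock 36.58 {'T': 0.3673, 'Frad': 1.7467, 'Ftan': -1.5157, 'Fz': -2.1672, 'Mz': 0.2069, 'yaw': -123.6858, 'z': 0.1135, 'r': 0.106, 'az': -123.6123} sdT 0.06
```

>>> send_rows(
  deltas=[
    [[0,0.0023,0],0.0111],
    [[-0.0001,0.0046,0],0.0222],
    [[-0.0002,0.0069,0],0.0333],
    [[-0.0002,0.0069,0],0.0333],
    [[-0.0002,0.0069,0],0.0333],
  ],
)

```text
clock: 37.0
tool_pos: [0.522, 0.002, 0.1135]
orientation: [180.0, -0.0, -126.7]
force: [-0.4, -4.0, -2.4]
opening: 0.0156
gripper_force: 30.0
```

```bash
python3 -c "
from h import *
tq(12)"
```

```text
clock 37.55 {'T': 0.3764, 'Frad': 3.9952, 'Ftan': -1.4601, 'Fz': -1.7927, 'Mz': 0.2224, 'yaw': -126.6822, 'z': 0.1135, 'r': 0.1059, 'az': -126.6005} sdT 0.053
```

>>> send_rows(
  deltas=[
    [[0.0002,0.0023,0],0.0111],
    [[0.0004,0.0046,0],0.0222],
    [[0.0004,0.0069,0],0.0333],
    [[0.0004,0.0069,0],0.0333],
    [[0.0004,0.0069,0],0.0333],
  ],
)

```text
clock: 37.97
tool_pos: [0.5177, 0.0053, 0.1136]
orientation: [-180.0, 0.0, -129.7]
force: [-0.5, -3.6, -2.0]
opening: 0.0157
gripper_force: 30.0
```

```bash
python3 -c "
from h import *
tq(12)"
```

```text
clock 38.52 {'T': 0.3912, 'Frad': 2.7019, 'Ftan': -1.2657, 'Fz': -2.2782, 'Mz': 0.2578, 'yaw': -129.6696, 'z': 0.1135, 'r': 0.106, 'az': -129.5206} sdT 0.054
```

>>> send_rows(
  deltas=[
    [[0.0001,0.0023,0],0.0111],
    [[0.0001,0.0046,0],0.0222],
    [[0.0001,0.0069,0],0.0333],
    [[0.0001,0.0069,0],0.0333],
    [[0.0001,0.0069,0],0.0333],
  ],
)

```text
clock: 38.93
tool_pos: [0.5134, 0.0088, 0.1136]
orientation: [-180.0, 0.0, -132.7]
force: [0.3, -2.2, -2.5]
opening: 0.0159
gripper_force: 30.0
```

```bash
python3 -c "
from h import *
tq(12)"
```

```text
clock 39.48 {'T': 0.4001, 'Frad': 0.4188, 'Ftan': -0.9552, 'Fz': -2.7087, 'Mz': 0.2988, 'yaw': -132.6691, 'z': 0.1136, 'r': 0.1061, 'az': -132.478} sdT 0.074
```

>>> send_rows(
  deltas=[
    [[0,0.0023,0],0.0111],
    [[-0.0001,0.0046,0],0.0222],
    [[-0.0002,0.0069,0],0.0333],
    [[-0.0003,0.0092,0],0.0444],
    [[-0.0003,0.0092,0],0.0444],
  ],
)

```text
clock: 39.9
tool_pos: [0.5081, 0.014, 0.1137]
orientation: [-180.0, 0.0, -136.8]
force: [2.0, -1.6, -3.4]
opening: 0.0154
gripper_force: 30.1
```

```bash
python3 -c "
from h import *
tq(10)"
```

```text
clock 40.35 {'T': 0.5771, 'Frad': -0.5479, 'Ftan': -2.2756, 'Fz': -3.0931, 'Mz': 0.3352, 'yaw': -136.6726, 'z': 0.1136, 'r': 0.1062, 'az': -136.4505} sdT 0.063
```

>>> send_rows(
  deltas=[
    [[0,0.0023,0],0.0111],
    [[-0.0001,0.0046,0],0.0222],
    [[-0.0002,0.0069,0],0.0333],
    [[-0.0003,0.0092,0],0.0444],
    [[-0.0003,0.0092,0],0.0444],
  ],
)

```text
clock: 40.77
tool_pos: [0.5032, 0.0195, 0.1136]
orientation: [-180.0, 0.0, -140.7]
force: [3.0, -2.2, -2.9]
opening: 0.0157
gripper_force: 30.1
```

```bash
python3 -c "
from fit import *
tq(10); fit()"
```

```text
clock 41.22 {'T': 0.7486, 'Frad': -0.816, 'Ftan': -3.6615, 'Fz': -2.7664, 'Mz': 0.3591, 'yaw': -140.6689, 'z': 0.1136, 'r': 0.1063, 'az': -140.4334} sdT 0.054
scene
28.2 2.0 0.106 [0.585  0.0862 0.0549]
28.1 1.0 0.106 [0.5852 0.0864 0.0567]
27.7 4.0 0.104 [0.5831 0.0847 0.0513]
27.6 0.0 0.108 [0.5868 0.0877 0.0585]
27.4 3.0 0.104 [0.5833 0.0848 0.0531]
```

The torque now climbs 0.40 → 0.58 → 0.75 N m, so the clamp is home. I add a gentle 2° to reach about 0.84 N m.

>>> send_rows(
  deltas=[
    [[0,0.0012,0],0.0056],
    [[0,0.0023,0],0.0111],
    [[0,0.0035,0],0.0167],
    [[-0.0001,0.0046,0],0.0222],
    [[-0.0001,0.0046,0],0.0222],
  ],
)

```text
clock: 41.68
tool_pos: [0.5009, 0.0223, 0.1136]
orientation: [-180.0, 0.0, -142.7]
force: [3.4, -3.4, -2.7]
opening: 0.0155
gripper_force: 30.1
```

```bash
python3 -c "
from h import *
tq(14)"
```

```text
clock 42.33 {'T': 0.8451, 'Frad': -1.0342, 'Ftan': -4.4492, 'Fz': -2.642, 'Mz': 0.3717, 'yaw': -142.6683, 'z': 0.1135, 'r': 0.1063, 'az': -142.4196} sdT 0.061
```

Firmly tight at about 0.845 N m, held for over 0.6 s. I back off gradually to free the ring.

>>> send_rows(
  deltas=[
    [[-0.0001,-0.0046,0],-0.0222],
    [[-0.0003,-0.0092,0],-0.0444],
    [[-0.0007,-0.0138,0],-0.0667],
    [[-0.0013,-0.0184,0],-0.0889],
    [[-0.0013,-0.0184,0],-0.0889],
  ],
)

```text
clock: 42.75
tool_pos: [0.5108, 0.0111, 0.1134]
orientation: [180.0, 0.0, -134.6]
force: [3.5, -0.3, -3.1]
opening: 0.0156
gripper_force: 30.1
```

```bash
python3 -c "
from h import *
tq(8)"
```

```text
clock 43.1 {'T': 0.4873, 'Frad': -1.9624, 'Ftan': -1.9209, 'Fz': -3.0256, 'Mz': 0.2827, 'yaw': -134.7094, 'z': 0.1135, 'r': 0.1063, 'az': -134.5606} sdT 0.056
```

>>> send_rows(
  deltas=[
    [[-0.0001,-0.0046,0],-0.0222],
    [[-0.0003,-0.0092,0],-0.0444],
    [[-0.0003,-0.0092,0],-0.0444],
    [[-0.0003,-0.0092,0],-0.0444],
    [[-0.0003,-0.0092,0],-0.0444],
  ],
)

```text
clock: 43.52
tool_pos: [0.516, 0.0064, 0.1135]
orientation: [180.0, 0.0, -130.7]
force: [0.8, 1.5, -3.5]
opening: 0.0157
gripper_force: 30.0
```

```bash
python3 -c "
from h import *
tq(8)"
```

```text
clock 43.87 {'T': 0.2665, 'Frad': -3.0826, 'Ftan': -0.1784, 'Fz': -3.5504, 'Mz': 0.2469, 'yaw': -130.7015, 'z': 0.1135, 'r': 0.1063, 'az': -130.5862} sdT 0.083
```

>>> send_rows(
  deltas=[
    [[-0.0003,-0.0046,0],-0.0222],
    [[-0.0007,-0.0092,0],-0.0444],
    [[-0.0013,-0.0138,0],-0.0667],
    [[-0.0016,-0.0161,0],-0.0778],
    [[-0.0016,-0.0161,0],-0.0778],
  ],
)

```text
clock: 44.28
tool_pos: [0.5265, -0.0015, 0.1133]
orientation: [180.0, -0.0, -123.7]
force: [-0.2, 3.3, -2.3]
opening: 0.0159
gripper_force: 30.0
```

```bash
python3 -c "
from h import *
tq(8)"
```

```text
clock 44.63 {'T': -0.0653, 'Frad': -2.9052, 'Ftan': 1.9774, 'Fz': -2.3929, 'Mz': 0.1444, 'yaw': -123.7141, 'z': 0.1134, 'r': 0.1062, 'az': -123.6787} sdT 0.067
```

>>> send_rows(
  deltas=[
    [[0,-0.0023,0],-0.0111],
    [[-0.0001,-0.0046,0],-0.0222],
    [[-0.0002,-0.0069,0],-0.0333],
    [[-0.0002,-0.0069,0],-0.0333],
    [[-0.0002,-0.0069,0],-0.0333],
  ],
)

```text
clock: 45.05
tool_pos: [0.5313, -0.0045, 0.1134]
orientation: [180.0, -0.0, -120.7]
force: [-0.3, 1.8, -1.8]
opening: 0.0155
gripper_force: 30.0
```

```bash
python3 -c "
from fit import *
tq(8); fit()"
```

```text
clock 45.4 {'T': -0.0123, 'Frad': -0.6138, 'Ftan': 0.9857, 'Fz': -2.2769, 'Mz': 0.0921, 'yaw': -120.6862, 'z': 0.1135, 'r': 0.1061, 'az': -120.5323} sdT 0.055
scene
29.2 1.0 0.106 [0.5853 0.0867 0.0567]
29.1 4.0 0.104 [0.5839 0.0844 0.0513]
29.1 3.0 0.104 [0.5841 0.0846 0.0531]
28.9 -1.0 0.108 [0.5864 0.0886 0.0604]
28.9 2.0 0.106 [0.5852 0.0865 0.0548]
```

The ring is free (T ≈ 0). I lift gently, checking for binding.

>>> send_rows(
  deltas=[
    [[0,0,-0.001],0],
    [[0,0,-0.0025],0],
    [[0,0,-0.004],0],
    [[0,0,-0.005],0],
    [[0,0,-0.005],0],
  ],
)

```text
clock: 45.87
tool_pos: [0.5314, -0.0043, 0.1177]
orientation: [-180.0, -0.0, -120.7]
force: [-0.9, 1.3, -2.6]
opening: 0.0154
gripper_force: 30.0
```

```bash
python3 -c "
from h import *
tq(4)"
```

```text
clock 46.02 {'T': 0.0119, 'Frad': -0.0775, 'Ftan': 0.7575, 'Fz': -2.3409, 'Mz': 0.0922, 'yaw': -120.672, 'z': 0.1176, 'r': 0.106, 'az': -120.534} sdT 0.027
```

>>> send_rows(
  deltas=[
    [[0,0,-0.003],0],
    [[0,0,-0.006],0],
    [[0,0,-0.009],0],
    [[0,0,-0.01],0],
    [[0,0,-0.01],0],
  ],
)

```text
clock: 46.43
tool_pos: [0.5317, -0.0042, 0.126]
orientation: [-180.0, 0.0, -120.7]
force: [0.1, -0.3, -2.5]
opening: 0.016
gripper_force: 30.0
```

```bash
python3 -c "
from h import *
tq(4)"
```

```text
clock 46.58 {'T': 0.0013, 'Frad': -0.1124, 'Ftan': -0.0367, 'Fz': -2.6142, 'Mz': -0.0026, 'yaw': -120.6729, 'z': 0.1258, 'r': 0.1058, 'az': -120.4688} sdT 0.058
```

>>> send_rows(
  deltas=[
    [[0,0,-0.03],0],
    [[0,0,-0.06],0],
    [[0,0,-0.075],0],
    [[0.03,0,-0.075],0],
    [[0.075,0,-0.075],0],
  ],
)

```text
clock: 47.0
tool_pos: [0.5025, -0.0547, 0.1866]
orientation: [-179.9, 0.1, -120.5]
force: [0.7, -1.1, -2.6]
opening: 0.0158
gripper_force: 30.0
```

>>> send_rows(
  deltas=[
    [[0.045,0,0],0],
    [[0.09,0,0.02],0],
    [[0.125,0,0.05],0],
    [[0.1375,0,0.08],0],
    [[0.1375,0,0.11],0],
  ],
)

```text
clock: 47.42
tool_pos: [0.4429, -0.1523, 0.097]
orientation: [-180.0, 0.0, -120.8]
force: [0.5, 0.3, -2.6]
opening: 0.0162
gripper_force: 30.0
```

>>> send_rows(
  deltas=[
    [[0,0,0],0],
    [[0,0,0.01],0],
    [[0,0,0.016],0],
    [[0,0,0.016],0],
    [[0,0,0.016],0],
  ],
)

```text
clock: 47.83
tool_pos: [0.4454, -0.1501, 0.0854]
orientation: [-180.0, 0.0, -120.6]
force: [-0.2, 0.7, -2.6]
opening: 0.0154
gripper_force: 30.0
```

>>> send_rows(
  deltas=[
    [[0,0,0.005],0],
    [[0,0,0.01],0],
    [[0,0,0.015],0],
    [[0,0,0.0175],0],
    [[0,0,0.0178],0],
  ],
)

```text
clock: 48.25
tool_pos: [0.4447, -0.1503, 0.071]
orientation: [180.0, -0.0, -120.6]
force: [-4.6, 3.6, 14.2]
opening: 0.016
gripper_force: 30.0
```

>>> send_rows(
  deltas=[
    [[0,0,0],0],
    [[0,0,0],0],
    [[0,0,0],0],
    [[0,0,0],0],
    [[0,0,0],0],
  ],
  gripper=0.6,
)

```text
clock: 48.67
tool_pos: [0.4447, -0.1505, 0.0704]
orientation: [-180.0, -0.0, -120.7]
force: [0.2, -0.9, 0.4]
opening: 0.0433
gripper_force: 0.0
```

>>> send_rows(
  deltas=[
    [[0,0,-0.01],0],
    [[0,0,-0.03],0],
    [[0,0,-0.07],0],
    [[0,0,-0.11],0],
    [[0,0,-0.15],0],
  ],
)

```text
clock: 49.08
tool_pos: [0.4442, -0.1506, 0.1923]
orientation: [180.0, -0.0, -120.7]
force: [2.2, -0.1, 0.3]
opening: 0.0523
gripper_force: 0.0
```

```bash
python3 - <<'E'
from h import *
st()
p=ctrl.snapshot("side"); save(p,"end_side")
for b in ctrl.cut_out(p,"spanner"):
    v,u=np.nonzero(b["pixels"]); X=ray(p,np.c_[u,v],0.012)[:,:2]; c=X.mean(0); w=np.linalg.svd(X-c,full_matrices=False)[2][0]; s=(X-c)@w
    print(b["conf"],len(u),np.ptp(s).round(3),(c+w*s.min()).round(3),(c+w*s.max()).round(3))
E
```

```text
t 49.08 pos [ 0.4442 -0.1506  0.1923] yaw -120.67 az -120.69 r 0.2763 | Frad -1.1 Ftan(cw+) -1.96 Fz 0.25 M [-0.   -0.23  0.05] Mbolt 0.587 open 0.0523
0.93 992 0.173 [ 0.285 -0.255] [ 0.272 -0.427]
0.63 592 0.179 [ 0.587 -0.347] [ 0.409 -0.335]
0.59 847 0.232 [ 0.512 -0.035] [ 0.393 -0.234]
```

The spanner lies flat from about (0.512, −0.035) to (0.393, −0.234). Its ring is about 0.17 m from the bolt and the gripper is clear of it.

```bash
python3 -c "
from h import *
print(ctrl.close_job())"
```

```text
the job is handed in; nothing more can be done
None
```

I pulled the bolt to about 0.85 N m by feel, after the torque showed the clamp was home. The spanner lies released and flat on the bare table, about 0.17 m from the bolt, and I handed the job in at about 49 s; no verdict came back, so I can't confirm it passed.

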